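# Lock the tipping tray, load it, release it and tip the batch into the bin

## Robot

A 6-joint arm with a two-finger parallel gripper is mounted at the origin on a cart in front of the work surface, level with it; the furniture and walls round the work are solid. World frame = base frame: x ahead of the robot, y to its left, z up, the work surface at z = 0. Lengths are in m, angles in rad, forces in N, time in s.
With the tool pointing down it reaches from about 0.275 to 0.875 m from the base axis. Payload 12.5 kg.
Tool frame: the origin (TCP) lies at the very end of the fingers, on their centre line; the grasp point (between the pads) lies 19 mm behind it; z points along the fingers, y is the line along which they close (so a half turn about z gives the same grasp; the last joint's range is limited). The gripper opens to 85 mm and grips with 20 to 120 N. Pads are 22 mm wide; open, the fingers measure 114 mm over their backs; the gripper's body (76 mm by 85 mm) begins 54 mm behind the grasp point. The pads swing forward as they close: fully open they stand 13 mm farther back than shut.
Start: joints at [1.182, 0.351, 1.652, -0, 1.139, -0.085], TCP at [0.164, 0.525, 0.231] pointing down, gripper open.
Joint ranges: [-2.75, 2.75], [-0.79, 2.1], [0.01, 2.65], [-1.57, 4.71], [0.07, 3.14], [-2.87, 2.87]. Speed limits (rad/s): [2.22, 2.22, 2.79, 3.14, 3.14, 3.14].

## Interface

Orientations are given as [roll, pitch, yaw] about the fixed x, y, z axes, in that order (R = Rz(yaw) Ry(pitch) Rx(roll)).
In Python, from bench import ctrl, optics gives the robot as it stands. The module is installed in compiled form; this text tells all that it offers.
- The arm moves only by the tool drive_tool, never from a script. Its argument "targets" is one flat list of numbers, 7 for each row, row after row: the shift along the world's x, y, z in m, then the turn, a rotation vector about the world's x, y, z in rad, then the closure, from 0 (fully open) to 1 (shut). A call has 1 to 20 rows; each row is the pose to reach, as a shift and turn from the pose commanded when the call began; what a row does not reach only later rows make up. A row lasts 1/12 s, in which the tool goes at most 41.7 mm and 7.16 degrees, less where a joint would pass 70% of its speed; a pose out of reach is approached as far as the arm can. A call with a gripper value outside its range is refused whole. The fingers move at their own pace and stop on an object; the grip force is fixed at half the most. Time passes only in rows, so rows that repeat a pose let the fingers close. It gives the time, the measured TCP pose, the force, the opening and the grip force at its end, in the units of the state.
- ctrl.read_state(): the state, without advancing time (a new reading comes with each control period).
- optics.get_image(name): name is "scene" or "top"; returns a dict with "img" (420x560x3 uint8, red, green, blue), "K" (3x3 intrinsics, pixels), "R" (3x3) and "t" (3): a world point X has camera coordinates R X + t. Camera axes: x right, y down, z forward; pixel columns grow to the right and rows downward; lengths in m; the calibration is good to about 2 mm. A picture is of the moment at which its call begins. There is no depth.
- ctrl.job_done(): hands the job in; it is judged then, once.
The state is a dict: "time_s": time; "qpos": joint angles; "joint_velocities": joint speeds; "joint_efforts": joint torques, N m; "ee_pos": TCP position; "eef_rot": TCP orientation; "ft_force": force on the tool from outside, world axes, zero at the start; "wrist_torque": the same for the moment, N m; "grip_width": finger opening in m; "gripper_force": force on a finger pad.
Only numpy, scipy, OpenCV 4.12 (cv2) and the standard library are available. Lean on these libraries where they do the work, as an engineer would, in place of code of your own. Each camera call takes 0.05 s, during which the arm holds its last target. There are 200 camera calls.

## Task

Squeeze the two handles of the locking clamp together until the ratchet catches and holds the tray level by itself, then lay every loose charger and receiver that is on the table on the tray. Press the red thumb pad down to release the clamp so that it springs open, lift the tray by its black bar until everything has slid into the orange bin, then lower the tray level again and lock the clamp as before. Leave the recorder stick, the watch and the folded spectacles alone.

Things in the scene. Friction and masses are not known exactly. Their poses are not given: they have to be found in the camera images.
- sorter: the fixed tipping stand (does not move): grey base 165 x 250 mm, orange bin at its far end, tray in the middle, locking clamp on its left. Origin on the table directly below the tray's hinge line, mid-width of the tray; x points from the tray towards the bin (away from the robot), y to the clamp's side, z up
- bin_floor (a point): centre of the bin's inner floor, 4 mm above the table. The orange bin is 120 x 148 mm inside (x by y of the stand), its floor smooth; its wall under the tray is 66 mm high, side walls 72 mm, far wall 100 mm; inside, a smooth grey chute at 60 degrees leads down from the wall under the tray to 40 mm into the bin
- tray_hinge (a point): middle of the tray's hinge line, 85 mm above the table; the hinge line runs along the stand's y
- tray (a joint): tilt of the aluminium tray about its hinge line: 0 = level (resting on its front foot, it falls back to this by itself), up to 1.15 as the end with the black bar is raised; damped, lifting takes 2 to 4 N. Things begin to slide at 0.4 to 0.6; 1.0 empties it
- tray_middle (a point): middle of the tray's floor (upper face, 85 mm above the table when level); x, y along the stand's x, y, and tilting with the tray. Floor 166 mm (x) by 136 mm (y) inside, walls 12 mm high on both sides and at the front, open at the bin end; bare metal
- tray_bar (a point): middle of the tray's lifting bar: a black round bar 12 mm thick, 76 mm long along the stand's y, 212 mm from the hinge line and level with the tray floor; it leaves a 38 mm gap to the tray's front wall and is free between its two arms (at 30 mm either side of the middle)
- clamp (a joint): closing angle of the locking clamp's moving half about its upright pivot: 0 = sprung fully open, 0.20 = fully closed. A spring of 3 to 5 N at the ring opens it; two ratchet teeth catch it once it has been squeezed past about 0.11 and 0.16 (takes about 10 N at the ring) and hold it at about 0.10 and 0.15, with nothing touching it. Either tooth will do. Locked, its jaw lies over a tongue of the tray and the tray cannot be lifted (it has 0.02 rad of play). Lay nothing on it
- fixed_ring (a point): centre of the clamp's fixed finger ring (steel, 22 mm across, 8 mm thick, centre 94 mm above the table, nearer the tray). The ring lies 25 mm in x beyond the hinge line and 122.5 mm to the stand's left
- moving_ring (a point): centre of the moving finger ring, same size and height, on the outer (left) side of the fixed ring, 100 mm from the pivot: 45 mm from the fixed ring when open, 25 mm when closed; it moves along the stand's y. Open, the two rings together measure 67 mm across
- thumb_pad (a point): top centre of the red round thumb pad on the moving ring, 18 mm across, 12 mm above the ring's upper face, 110 mm above the table. Pushed down (sideways to the closing motion) by 4 mm or more, about 5 N, it frees the ratchet and the clamp springs open; its stop is at 6 mm
- charger_1_mid (a point): white plug-in charger, centre of its 52 x 36 x 24 mm housing (x, y, z); two thin prongs stick out 24 mm at its -x end (visible only, they touch nothing); grasp across y, 36 mm, or along x, 52 mm. May be absent
- charger_3_mid (a point): black plug-in charger, same shape and axes. May be absent
- receiver_1_mid (a point): white radio receiver, centre of its 48 x 62 x 17 mm case (x, y, z); grasp across x, 48 mm, or y, 62 mm. May be absent
- receiver_2_mid (a point): grey radio receiver, same shape and axes. May be absent
- stick_9_mid (a point): black recorder stick, 78 x 21 x 11 mm, a bystander to leave alone
- watch_mid (a point): wrist watch with a brown strap, 186 x 44 x 10 mm lying flat, a bystander to leave alone
- spectacles_mid (a point): folded black spectacles, 50 x 148 x 61 mm, a bystander to leave alone

How it is judged:
On the way, in this order (a step that is already met when the one before it is completed fails the run):
1. the clamp is closed and its ratchet holds it with nothing touching it, the tray level (value of joint clamp above 0.085 rad and contact force between the fingers and sorter below 0.3 N and value of joint tray below 0.03 rad), for 0.3 s.
2. every charger and receiver present lies on the tray, the clamp still locked (all of step 1 and x of charger_1_mid in the frame of tray_middle between -0.085 and 0.085 m and y of charger_1_mid in the frame of tray_middle between -0.07 and 0.07 m and z of charger_1_mid in the frame of tray_middle between 0 and 0.06 m and x of charger_3_mid in the frame of tray_middle between -0.085 and 0.085 m and y of charger_3_mid in the frame of tray_middle between -0.07 and 0.07 m and z of charger_3_mid in the frame of tray_middle between 0 and 0.06 m and x of receiver_1_mid in the frame of tray_middle between -0.085 and 0.085 m and y of receiver_1_mid in the frame of tray_middle between -0.07 and 0.07 m and z of receiver_1_mid in the frame of tray_middle between 0 and 0.06 m and x of receiver_2_mid in the frame of tray_middle between -0.085 and 0.085 m and y of receiver_2_mid in the frame of tray_middle between -0.07 and 0.07 m and z of receiver_2_mid in the frame of tray_middle between 0 and 0.06 m), for 0.3 s.
3. the clamp has been released and is open, everything on the tray (or, if knocked over its edge, in the bin) (((x of charger_1_mid in the frame of tray_middle between -0.085 and 0.085 m and y of charger_1_mid in the frame of tray_middle between -0.07 and 0.07 m and z of charger_1_mid in the frame of tray_middle between 0 and 0.06 m) or (x of charger_1_mid in the frame of bin_floor between -0.06 and 0.062 m and y of charger_1_mid in the frame of bin_floor between -0.075 and 0.075 m and z of charger_1_mid in the frame of bin_floor between 0 and 0.075 m)) and ((x of charger_3_mid in the frame of tray_middle between -0.085 and 0.085 m and y of charger_3_mid in the frame of tray_middle between -0.07 and 0.07 m and z of charger_3_mid in the frame of tray_middle between 0 and 0.06 m) or (x of charger_3_mid in the frame of bin_floor between -0.06 and 0.062 m and y of charger_3_mid in the frame of bin_floor between -0.075 and 0.075 m and z of charger_3_mid in the frame of bin_floor between 0 and 0.075 m)) and ((x of receiver_1_mid in the frame of tray_middle between -0.085 and 0.085 m and y of receiver_1_mid in the frame of tray_middle between -0.07 and 0.07 m and z of receiver_1_mid in the frame of tray_middle between 0 and 0.06 m) or (x of receiver_1_mid in the frame of bin_floor between -0.06 and 0.062 m and y of receiver_1_mid in the frame of bin_floor between -0.075 and 0.075 m and z of receiver_1_mid in the frame of bin_floor between 0 and 0.075 m)) and ((x of receiver_2_mid in the frame of tray_middle between -0.085 and 0.085 m and y of receiver_2_mid in the frame of tray_middle between -0.07 and 0.07 m and z of receiver_2_mid in the frame of tray_middle between 0 and 0.06 m) or (x of receiver_2_mid in the frame of bin_floor between -0.06 and 0.062 m and y of receiver_2_mid in the frame of bin_floor between -0.075 and 0.075 m and z of receiver_2_mid in the frame of bin_floor between 0 and 0.075 m)) and value of joint clamp below 0.04 rad and value of joint tray below 0.03 rad), for 0.2 s.
4. the tray is being tipped with the things on it (more than 0.1 rad) (((x of charger_1_mid in the frame of tray_middle between -0.085 and 0.085 m and y of charger_1_mid in the frame of tray_middle between -0.07 and 0.07 m and z of charger_1_mid in the frame of tray_middle between 0 and 0.06 m) or (x of charger_1_mid in the frame of bin_floor between -0.06 and 0.062 m and y of charger_1_mid in the frame of bin_floor between -0.075 and 0.075 m and z of charger_1_mid in the frame of bin_floor between 0 and 0.075 m)) and ((x of charger_3_mid in the frame of tray_middle between -0.085 and 0.085 m and y of charger_3_mid in the frame of tray_middle between -0.07 and 0.07 m and z of charger_3_mid in the frame of tray_middle between 0 and 0.06 m) or (x of charger_3_mid in the frame of bin_floor between -0.06 and 0.062 m and y of charger_3_mid in the frame of bin_floor between -0.075 and 0.075 m and z of charger_3_mid in the frame of bin_floor between 0 and 0.075 m)) and ((x of receiver_1_mid in the frame of tray_middle between -0.085 and 0.085 m and y of receiver_1_mid in the frame of tray_middle between -0.07 and 0.07 m and z of receiver_1_mid in the frame of tray_middle between 0 and 0.06 m) or (x of receiver_1_mid in the frame of bin_floor between -0.06 and 0.062 m and y of receiver_1_mid in the frame of bin_floor between -0.075 and 0.075 m and z of receiver_1_mid in the frame of bin_floor between 0 and 0.075 m)) and ((x of receiver_2_mid in the frame of tray_middle between -0.085 and 0.085 m and y of receiver_2_mid in the frame of tray_middle between -0.07 and 0.07 m and z of receiver_2_mid in the frame of tray_middle between 0 and 0.06 m) or (x of receiver_2_mid in the frame of bin_floor between -0.06 and 0.062 m and y of receiver_2_mid in the frame of bin_floor between -0.075 and 0.075 m and z of receiver_2_mid in the frame of bin_floor between 0 and 0.075 m)) and ((x of charger_1_mid in the frame of tray_middle between -0.085 and 0.085 m and y of charger_1_mid in the frame of tray_middle between -0.07 and 0.07 m and z of charger_1_mid in the frame of tray_middle between 0 and 0.06 m) or (x of charger_3_mid in the frame of tray_middle between -0.085 and 0.085 m and y of charger_3_mid in the frame of tray_middle between -0.07 and 0.07 m and z of charger_3_mid in the frame of tray_middle between 0 and 0.06 m) or (x of receiver_1_mid in the frame of tray_middle between -0.085 and 0.085 m and y of receiver_1_mid in the frame of tray_middle between -0.07 and 0.07 m and z of receiver_1_mid in the frame of tray_middle between 0 and 0.06 m) or (x of receiver_2_mid in the frame of tray_middle between -0.085 and 0.085 m and y of receiver_2_mid in the frame of tray_middle between -0.07 and 0.07 m and z of receiver_2_mid in the frame of tray_middle between 0 and 0.06 m)) and value of joint tray above 0.1 rad).
5. everything has slid into the bin with the tray still raised more than 0.3 rad (x of charger_1_mid in the frame of bin_floor between -0.06 and 0.062 m and y of charger_1_mid in the frame of bin_floor between -0.075 and 0.075 m and z of charger_1_mid in the frame of bin_floor between 0 and 0.075 m and x of charger_3_mid in the frame of bin_floor between -0.06 and 0.062 m and y of charger_3_mid in the frame of bin_floor between -0.075 and 0.075 m and z of charger_3_mid in the frame of bin_floor between 0 and 0.075 m and x of receiver_1_mid in the frame of bin_floor between -0.06 and 0.062 m and y of receiver_1_mid in the frame of bin_floor between -0.075 and 0.075 m and z of receiver_1_mid in the frame of bin_floor between 0 and 0.075 m and x of receiver_2_mid in the frame of bin_floor between -0.06 and 0.062 m and y of receiver_2_mid in the frame of bin_floor between -0.075 and 0.075 m and z of receiver_2_mid in the frame of bin_floor between 0 and 0.075 m and value of joint tray above 0.3 rad), for 0.1 s.
6. the tray is level again, the clamp locked and let go (all of step 1), for 0.3 s.
At the end, for the whole second after the job is handed in: every charger and receiver present lies at rest in the orange bin (its centre inside the walls, less than 75 mm above the floor), the tray is level (within 0.03 rad) and the clamp is held closed by its ratchet (more than 0.085 rad) with nothing touching it (x of charger_1_mid in the frame of bin_floor between -0.06 and 0.062 m and y of charger_1_mid in the frame of bin_floor between -0.075 and 0.075 m and z of charger_1_mid in the frame of bin_floor between 0 and 0.075 m and x of charger_3_mid in the frame of bin_floor between -0.06 and 0.062 m and y of charger_3_mid in the frame of bin_floor between -0.075 and 0.075 m and z of charger_3_mid in the frame of bin_floor between 0 and 0.075 m and x of receiver_1_mid in the frame of bin_floor between -0.06 and 0.062 m and y of receiver_1_mid in the frame of bin_floor between -0.075 and 0.075 m and z of receiver_1_mid in the frame of bin_floor between 0 and 0.075 m and x of receiver_2_mid in the frame of bin_floor between -0.06 and 0.062 m and y of receiver_2_mid in the frame of bin_floor between -0.075 and 0.075 m and z of receiver_2_mid in the frame of bin_floor between 0 and 0.075 m and value of joint clamp above 0.085 rad and value of joint tray below 0.03 rad and linear speed of each of charger_1, charger_3, receiver_1, receiver_2 below 0.03 m/s).
It fails at once if the recorder stick is moved more than 40 mm (distance of stick_9_mid from where it was at the start of the episode above 0.04 m).
It fails at once if the watch is moved more than 40 mm (distance of watch_mid from where it was at the start of the episode above 0.04 m).
It fails at once if the folded spectacles is moved more than 40 mm (distance of spectacles_mid from where it was at the start of the episode above 0.04 m).
Of charger_1, charger_3, receiver_1, receiver_2 only 3 to 4 are there at a start; the rules pass over those that are not, and their reading is None.
At some moment in a run one of charger_1, charger_3, receiver_1, receiver_2 may be knocked a few centimetres aside while the robot is not near it.
Once in a run the grip may slacken for a moment while it holds something.
It also fails if it takes over 210 s, if anything falls off the work surface, if the arm or the gripper's body presses on something with over 40 N, if the wrist force passes 120 N, or if a joint passes its speed limit or range.

## Working session

There is one attempt and no reset: what is moved stays moved. The work goes in short steps, Python scripts to look and compute and a tool call to move; the robot and the scene stay as the last step left them, time stands still between calls to the robot, and variables do not carry over. Pictures are saved under pics/ and viewed, at most 14 in all, crops included, and the job is handed in when it is done.

Besides the shell and the picture viewer there is one more tool, called in YAML: its name, and indented under it one key for each argument. drive_tool: Moves the arm, as the interface text tells. Its arguments: {"type":"object","properties":{"targets":{"type":"array"}},"required":["targets"]}

```bash
mkdir -p pics; cat > h.py <<'E'
import numpy as np, cv2
from bench import ctrl, optics
def get(n):
    d=optics.get_image(n); return d
def save(d,f): cv2.imwrite('pics/'+f,d['img'][:,:,::-1])
def ray(d,uv,z):
    K,R,t=d['K'],np.array(d['R']),np.array(d['t'])
    c=-R.T@t; v=R.T@np.linalg.solve(K,np.array([uv[0],uv[1],1.]))
    return c+v*(z-c[2])/v[2]
def proj(d,X):
    p=d['K']@(np.array(d['R'])@np.array(X)+np.array(d['t'])); return p[:2]/p[2]
E
python3 - <<'E'
from h import *
for n in('top','scene'):
    d=get(n); save(d,n+'0.png'); print(n,d['K'][0],-np.array(d['R']).T@d['t'],d['R'])
s=ctrl.read_state(); print(s)
E
```

```text
top [401.11725279   0.         278.63605752] [ 0.35211778 -0.23749663  1.01907514] [[ 0.05039256 -0.9987063   0.00680596]
 [-0.97778603 -0.05072293 -0.20337565]
 [ 0.20345776  0.00359384 -0.97907713]]
scene [438.28393016   0.         282.49158285] [-0.2640547  -0.87806735  0.93701982] [[ 0.62720755 -0.77864017  0.01817068]
 [-0.47446767 -0.40048488 -0.78389559]
 [ 0.61764968  0.48304383 -0.62062672]]
{'time_s': 0.1, 'qpos': array([ 1.18237919e+00,  3.51192994e-01,  1.65237050e+00, -8.29897785e-06,
        1.13907850e+00, -8.45619869e-02]), 'joint_velocities': array([-3.58485657e-04, -1.01210591e-03, -6.83436015e-04,  1.41404070e-03,
        5.10829889e-05, -2.42737162e-04]), 'joint_efforts': array([ 1.85467370e-04, -5.06820953e+01, -2.91877788e+01, -5.55896713e-05,
        2.46258525e-03,  1.76952972e-05]), 'ee_pos': array([0.1644048 , 0.52454102, 0.23080247]), 'eef_rot': array([-3.14054643e+00, -8.11215893e-05,  2.83774094e+00]), 'ft_force': array([-0.25662122,  0.22256479, -0.10733874]), 'wrist_torque': array([-0.05967582, -0.0255353 ,  0.00046516]), 'gripper_force': 0.0, 'grip_width': 0.08564834548001683}
```

View pics/top0.png

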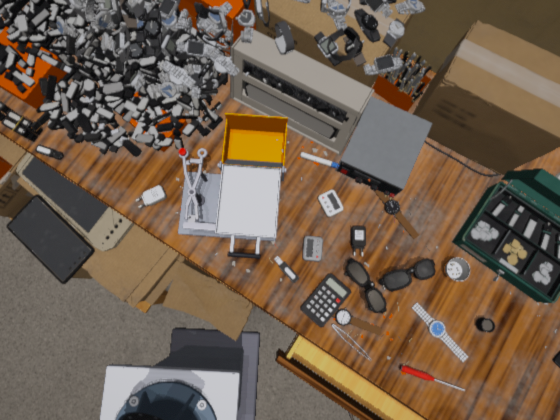

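View pics/scene0.png

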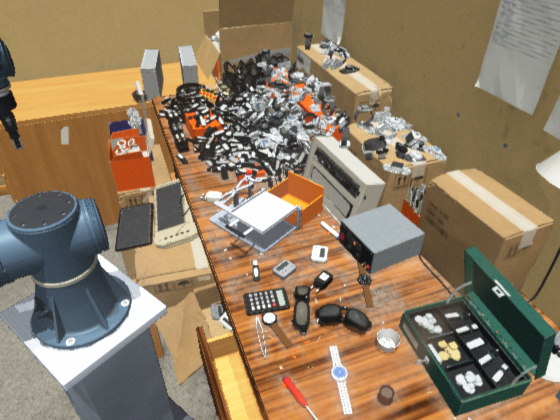

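The top view shows a white charger at (150,197), a white receiver at (331,203), a grey receiver at (313,248), a black charger at (358,237), and the stand's tray at about (248,200). The red pad is at (183,153), the black bar at (245,254) and the stick at (286,268). I'll zoom in and measure.

```bash
python3 - <<'E'
from h import *
d=get('top'); im=d['img']; c=im[110:290,125:405]
cv2.imwrite('pics/crop1.png',cv2.resize(c,None,fx=2.85,fy=2.85,interpolation=cv2.INTER_CUBIC)[:,:,::-1])
hsv=cv2.cvtColor(im,cv2.COLOR_RGB2HSV)
def blobs(m,name,z,win,minA=20):
    x0,y0,x1,y1=win; mm=np.zeros_like(m); mm[y0:y1,x0:x1]=m[y0:y1,x0:x1]
    cs,_=cv2.findContours(mm,cv2.RETR_EXTERNAL,cv2.CHAIN_APPROX_NONE)
    for k in cs:
        if cv2.contourArea(k)<minA: continue
        P=np.array([ray(d,p[0],z)[:2] for p in k],np.float32)
        r=cv2.minAreaRect(P); 
        b=cv2.boxPoints(r); e=b[1]-b[0]; f=b[2]-b[1]
        print(name,cv2.minAreaRect(k)[0],np.round(r[0],4),np.round([np.hypot(*e),np.hypot(*f)],4),'ang',np.round([np.arctan2(e[1],e[0]),np.arctan2(f[1],f[0])],3))
H,S,V=[hsv[:,:,i] for i in range(3)]
white=((S<60)&(V>150)).astype(np.uint8)
blobs(white,'wcharger',.024,(135,180,170,212))
blobs(white,'wrecv',.017,(315,188,348,220))
blobs(white,'tray',.085,(210,158,290,242),500)
grey=((S<70)&(V>70)).astype(np.uint8)
blobs(grey,'grecv',.017,(298,232,328,265))
blk=(V<70).astype(np.uint8)
blobs(blk,'bcharger',.024,(346,222,372,256))
blobs(blk,'bar',.085,(222,240,270,262),15)
blobs(blk,'stick',.011,(270,254,300,284))
red=(((H<6)|(H>172))&(S>150)&(V>90)).astype(np.uint8)
blobs(red,'pad',.110,(172,142,196,166),5)
ora=((H>8)&(H<24)&(S>200)&(V>150)).astype(np.uint8)
blobs(ora,'bin',.08,(215,108,292,172),200)
print(H[153,183],S[153,183],V[153,183])
E
```

```text
wcharger (152.0, 194.5) [0.5665 0.0885] [0.0544 0.0357] ang [-1.032  0.539]
wrecv (330.5, 202.5) [ 0.5709 -0.3662] [0.0471 0.0611] ang [-1.05   0.521]
tray (243.37347412109375, 203.46420288085938) [ 0.5446 -0.1491] [0.1854 0.1685] ang [-0.005  1.565]
grecv (313.5, 248.5) [ 0.4514 -0.3263] [0.0522 0.0623] ang [-1.533  0.038]
bcharger (357.5, 238.5) [ 0.4812 -0.4346] [0.0374 0.0637] ang [-1.564  0.007]
bar (244.29727172851562, 253.71621704101562) [ 0.4242 -0.1606] [0.025  0.0743] ang [-0.113  1.458]
pad (181.5, 151.0) [0.6571 0.0027] [0.0168 0.015 ] ang [-1.518  0.053]
bin (257.2310485839844, 141.22760009765625) [ 0.7016 -0.1732] [0.107  0.1406] ang [-0.016  1.555]
2 214 200
```

View pics/crop1.png

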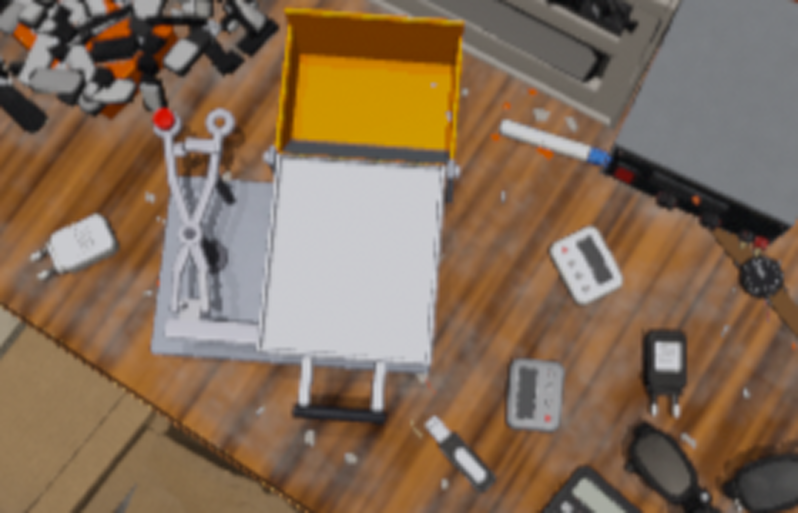

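The crop shows the tray inner corners near (275,158), (443,168), (428,362) and (262,350). The pad is at (164,119), the fixed ring at (220,122), and the bar ends at (297,410) and (385,415).

```bash
python3 - <<'E'
from h import *
d=get('top')
def w(u,v,z): return ray(d,(u/2.85+125-.5+.175,v/2.85+110-.5+.175),z)
for n,u,v,z in[('trayTL',275,158,.085),('TR',443,168,.085),('BR',428,362,.097),('BL',262,350,.097),('pad',164,119,.11),('fixring',220,122,.098),('barL',297,410,.085),('barR',385,415,.085),('binTL',288,12,.104),('binTR',462,22,.104),('pivot',190,233,.1),('baseBL',154,352,.004),('baseTL',172,178,.004)]:
    print(n,np.round(w(u,v,z)[:2],4))
pad=w(164,119,.11)[:2];fr=w(220,122,.098)[:2]
bar=(w(297,410,.085)+w(385,415,.085))[:2]/2
tr=[w(*a)[:2] for a in((275,158,.085),(443,168,.085))]
h=sum(tr)/2; x=h-bar; print('hinge',h,'len',np.linalg.norm(x),'yaw',np.arctan2(x[1],x[0]))
e=tr[0]-tr[1]; print('w',np.linalg.norm(e),'yaw',np.arctan2(e[1],e[0])-np.pi/2)
e=fr-pad; print('rings',np.linalg.norm(e),np.arctan2(-e[1],-e[0])-np.pi/2)
# triangulate pad with scene
s=get('scene'); hsv=cv2.cvtColor(s['img'],cv2.COLOR_RGB2HSV)
print('pad in scene',proj(s,[*pad,.11]), 'hinge',proj(s,[*h,.085]),'bar',proj(s,[*bar,.085]))
i=s['img'][140:310,190:370]; cv2.imwrite('pics/crop2.png',cv2.resize(i,None,fx=3.5,fy=3.5,interpolation=cv2.INTER_CUBIC)[:,:,::-1])
E
```

```text
trayTL [ 0.6347 -0.0901]
TR [ 0.6334 -0.2333]
BR [ 0.4659 -0.2293]
BL [ 0.4687 -0.0944]
pad [0.6561 0.001 ]
fixring [ 0.6599 -0.0433]
barL [ 0.4227 -0.1249]
barR [ 0.4224 -0.1966]
binTL [ 0.7595 -0.0938]
binTR [ 0.7584 -0.2431]
pivot [ 0.5622 -0.0276]
baseBL [0.4738 0.016 ]
baseTL [0.6351 0.0158]
hinge [ 0.63404606 -0.16166713] len 0.21149706669983323 yaw -0.004480737410254124
w 0.14318159154414328 yaw -0.009388073739284408
rings 0.04441569731354586 0.08687470087054283
pad in scene [246.88821993 171.37660995] hinge [279.42441379 198.36918557] bar [234.12463488 230.70245063]
```

View pics/crop2.png

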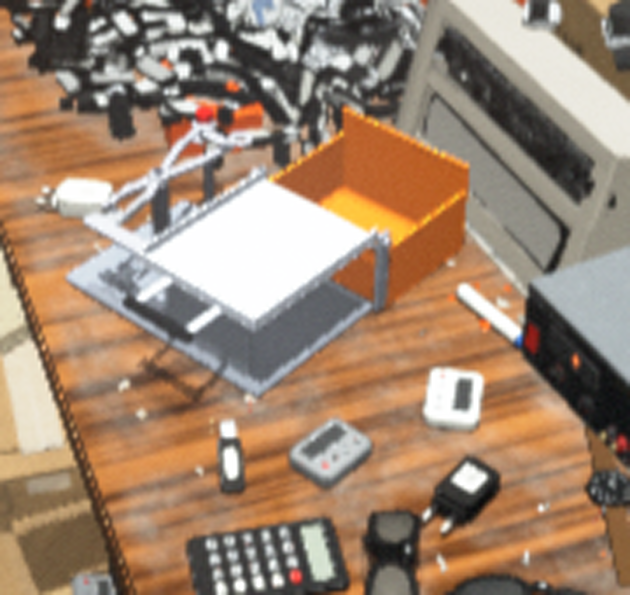

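Both views agree. The hinge is near (0.634, -0.163) with yaw about 0, the rings are at x≈0.658, and their open midpoint is at y≈-0.020. First I'll move above the rings.

drive_tool:
  targets: [0, 0, 0.05, 0, 0, 0.1, 0, 0.1, -0.1, 0.05, 0, 0, 0.304, 0, 0.494, -0.5445, 0.05, 0, 0, 0.304, 0, 0.494, -0.5445, 0.05, 0, 0, 0.304, 0, 0.494, -0.5445, 0.05, 0, 0, 0.304, 0, 0.494, -0.5445, 0.05, 0, 0, 0.304, 0, 0.494, -0.5445, 0.05, 0, 0, 0.304, 0, 0.494, -0.5445, 0.05, 0, 0, 0.304, 0, 0.494, -0.5445, 0.05, 0, 0, 0.304, 0, 0.494, -0.5445, 0.05, 0, 0, 0.304, 0, 0.494, -0.5445, 0.05, 0, 0, 0.304, 0, 0.494, -0.5445, 0.05, 0, 0, 0.304, 0, 0.494, -0.5445, 0.05, 0, 0, 0.304, 0, 0.494, -0.5445, 0.05, 0, 0, 0.304, 0, 0.494, -0.5445, 0.05, 0, 0, 0.304, 0, 0.494, -0.5445, 0.05, 0, 0, 0.304, 0, 0.494, -0.5445, 0.05, 0, 0, 0.304, 0, 0.494, -0.5445, 0.05, 0, 0, 0.304, 0, 0.494, -0.5445, 0.05, 0, 0, 0.304, 0, 0.494, -0.5445, 0.05, 0, 0, 0.304, 0]

```text
time_s: 1.92
ee_pos: [0.6608, -0.0241, 0.2801]
eef_rot: [-3.141, -0.0, 3.138]
ft_force: [0.2, 1.0, 0.5]
grip_width: 0.0857
gripper_force: 0.0
```

drive_tool:
  targets: [0, 0, -0.03, 0, 0, 0, 0, 0, 0, -0.06, 0, 0, 0, 0, 0, 0, -0.09, 0, 0, 0, 0, 0, 0, -0.12, 0, 0, 0, 0, 0, 0, -0.13, 0, 0, 0, 0, 0, 0, -0.13, 0, 0, 0, 0, 0, 0, -0.13, 0, 0, 0, 0, 0, 0, -0.13, 0, 0, 0, 0]

```text
time_s: 2.58
ee_pos: [0.6595, -0.0196, 0.1535]
eef_rot: [-3.141, 0.003, -3.141]
ft_force: [0.4, -0.2, 0.1]
grip_width: 0.0854
gripper_force: 0.0
```

```bash
python3 - <<'E'
from h import *
print(ctrl.read_state()['ee_pos'])
d=get('top'); i=d['img'][110:220,140:280]; cv2.imwrite('pics/c3.png',cv2.resize(i,None,fx=5,fy=5,interpolation=cv2.INTER_CUBIC)[:,:,::-1])
E
```

```text
[ 0.65949759 -0.01964221  0.1534935 ]
```

View pics/c3.png

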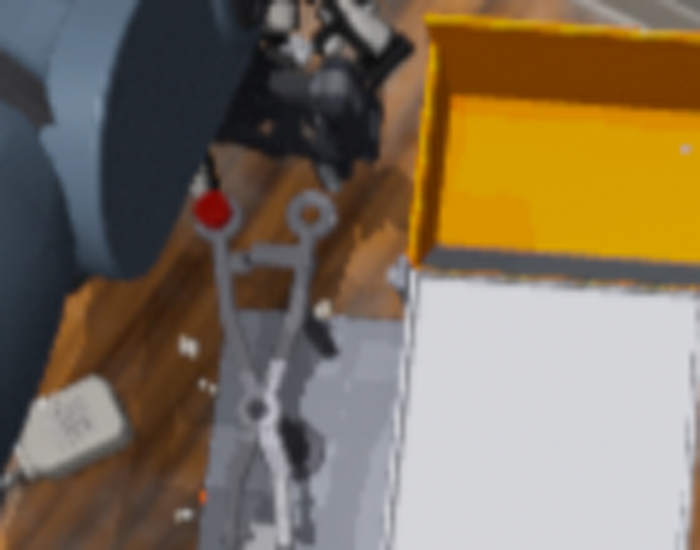

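```bash
python3 - <<'E'
from h import *
d=get('top')
for y in(-.0766,-.062,-.0196,.023,.037):print(y,(proj(d,[.6595,y,.1535])-[140,110])*5)
for u,v,z in[(213,210,.11),(312,213,.098),(257,409,.1)]: print(ray(d,(u/5+140-.4,v/5+110-.4),z))
for u,v,z in[(335,180,.1535)]: print(ray(d,(u/5+140-.4,v/5+110-.4),z))
E
```

```text
-0.0766 [360.40031871 176.83788734]
-0.062 [328.3059863  175.22372421]
-0.0196 [235.121491   170.53707189]
0.023 [141.52884229 165.82989177]
0.037 [110.77756268 164.28327658]
[0.6556575  0.00096028 0.11      ]
[ 0.66066382 -0.0435437   0.098     ]
[ 0.56220789 -0.02678985  0.1       ]
[ 0.65828929 -0.06424091  0.1535    ]
```

The right fingertip at (335,175) sits where it should, and the rings' midpoint is y=-0.0213. Next I descend and pre-close lightly.

drive_tool:
  targets: [-0.0015, -0.0015, 0, 0, 0, 0, 0, -0.0015, -0.0015, -0.03, 0, 0, 0, 0, -0.0015, -0.0015, -0.05, 0, 0, 0, 0, -0.0015, -0.0015, -0.065, 0, 0, 0, 0, -0.0015, -0.0015, -0.078, 0, 0, 0, 0, -0.0015, -0.0015, -0.078, 0, 0, 0, 0, -0.0015, -0.0015, -0.078, 0, 0, 0, 0.1, -0.0015, -0.0015, -0.078, 0, 0, 0, 0.15, -0.0015, -0.0015, -0.078, 0, 0, 0, 0.15, -0.0015, -0.0015, -0.078, 0, 0, 0, 0.15]

```text
time_s: 3.52
ee_pos: [0.6575, -0.0213, 0.0744]
eef_rot: [-3.141, 0.002, -3.141]
ft_force: [-0.9, 0.2, 0.1]
grip_width: 0.0726
gripper_force: 0.0
```

drive_tool:
  targets: [0, 0, 0, 0, 0, 0, 0.2, 0, 0, 0, 0, 0, 0, 0.22, 0, -0.001, 0, 0, 0, 0, 0.25, 0, -0.002, 0, 0, 0, 0, 0.27, 0, -0.002, 0, 0, 0, 0, 0.27, 0, -0.002, 0, 0, 0, 0, 0.27]

```text
time_s: 4.02
ee_pos: [0.6571, -0.0231, 0.0734]
eef_rot: [3.141, 0.0, -3.141]
ft_force: [0.9, 3.3, 1.2]
grip_width: 0.0625
gripper_force: 2.1
```

drive_tool:
  targets: [0, -0.001, 0, 0, 0, 0, 0.3, 0, -0.003, 0, 0, 0, 0, 0.34, 0, -0.005, 0, 0, 0, 0, 0.38, 0, -0.007, 0, 0, 0, 0, 0.41, 0, -0.008, 0, 0, 0, 0, 0.43, 0, -0.008, 0, 0, 0, 0, 0.44, 0, -0.008, 0, 0, 0, 0, 0.45, 0, -0.008, 0, 0, 0, 0, 0.45, 0, -0.008, 0, 0, 0, 0, 0.45]

```text
time_s: 4.77
ee_pos: [0.6573, -0.0305, 0.0735]
eef_rot: [3.141, 0.001, -3.141]
ft_force: [2.8, 7.9, 2.2]
grip_width: 0.0472
gripper_force: 4.1
```

drive_tool:
  targets: [0, 0.003, 0, 0, 0, 0, 0.35, 0, 0.005, 0, 0, 0, 0, 0.25, 0, 0.008, 0, 0, 0, 0, 0.1, 0, 0.008, 0, 0, 0, 0, 0, 0, 0.008, 0, 0, 0, 0, 0, 0, 0.008, 0.0, 0, 0, 0, 0, 0, 0.008, 0.0, 0, 0, 0, 0, 0, 0.008, 0.03, 0, 0, 0, 0, 0, 0.008, 0.07, 0, 0, 0, 0, 0, 0.008, 0.11, 0, 0, 0, 0, 0, 0.008, 0.15, 0, 0, 0, 0, 0, 0.008, 0.15, 0, 0, 0, 0]

```text
time_s: 5.77
ee_pos: [0.6599, -0.0236, 0.2322]
eef_rot: [-3.14, 0.012, -3.141]
ft_force: [0.6, -0.3, 0.6]
grip_width: 0.0853
gripper_force: 0.0
```

```bash
cat > rings.py <<'E'
from h import *
d=get('top'); hsv=cv2.cvtColor(d['img'],cv2.COLOR_RGB2HSV); H,S,V=cv2.split(hsv)
m=(((H<6)|(H>172))&(S>150)&(V>90)).astype(np.uint8); m[:,:172]=0;m[:,215:]=0;m[:135]=0;m[170:]=0
M=cv2.moments(m); print('pad',ray(d,(M['m10']/M['m00'],M['m01']/M['m00']),.11)if M['m00'] else None)
E
python3 rings.py; python3 -c "
from h import *
s=ctrl.read_state();print(s['ee_pos'],s['ft_force'])"
```

```text
pad [ 0.66066509 -0.01263746  0.11      ]
[ 0.65880336 -0.02354384  0.22811948] [ 0.15251626 -0.41370058  0.00297333]
```

The clamp is locked: the pad has moved 13.6 mm, about 0.14 rad. Before each pick I'll re-measure the items.

```bash
cat > det.py <<'E'
from h import *
import sys
d=get('top'); hsv=cv2.cvtColor(d['img'],cv2.COLOR_RGB2HSV); H,S,V=cv2.split(hsv)
masks=dict(w=((S<60)&(V>140)),g=((S<70)&(V>70)&(V<200)),b=(V<70))
def run(n,mk,c,z,r=24):
    m=np.zeros(V.shape,np.uint8); x,y=c; sl=np.s_[max(0,y-r):y+r,max(0,x-r):x+r]; m[sl]=masks[mk][sl]
    cs,_=cv2.findContours(m,cv2.RETR_EXTERNAL,cv2.CHAIN_APPROX_NONE)
    for k in cs:
        if cv2.contourArea(k)<120: continue
        r_=cv2.minAreaRect(np.array([ray(d,p[0],z)[:2] for p in k],np.float32)); b=cv2.boxPoints(r_); e=b[1]-b[0]; f=b[2]-b[1]
        print(n,np.round(cv2.minAreaRect(k)[0],1),np.round(r_[0],4),np.round([np.hypot(*e),np.hypot(*f)],4),'ang',np.round([np.arctan2(e[1],e[0]),np.arctan2(f[1],f[0])],3))
if __name__=='__main__':
    run('wc','w',(152,195),.024); run('wr','w',(331,203),.017); run('gr','g',(313,248),.017,20); run('bc','b',(358,238),.024,17)
    s=ctrl.read_state(); print(s['ee_pos'],s['time_s'])
    if len(sys.argv)>1: save(d,sys.argv[1])
E
python3 det.py
```

```text
wc [151.8 194.5] [0.566  0.0885] [0.0547 0.035 ] ang [-1.118  0.453]
wr [330.8 202.6] [ 0.5706 -0.3667] [0.0491 0.0622] ang [-1.056  0.515]
gr [313.5 248. ] [ 0.4525 -0.3263] [0.0522 0.0645] ang [-1.533  0.038]
bc [357.5 238.5] [ 0.4812 -0.4346] [0.0374 0.0637] ang [-1.564  0.007]
[ 0.65756143 -0.02337172  0.22497175] 5.8667
```

drive_tool:
  targets: [-0.091, 0.112, 0, 0, 0, -1.07, 0, -0.091, 0.112, 0, 0, 0, -1.07, 0, -0.091, 0.112, 0, 0, 0, -1.07, 0, -0.091, 0.112, 0, 0, 0, -1.07, 0, -0.091, 0.112, 0, 0, 0, -1.07, 0, -0.091, 0.112, 0, 0, 0, -1.07, 0, -0.091, 0.112, 0, 0, 0, -1.07, 0, -0.091, 0.112, 0, 0, 0, -1.07, 0, -0.091, 0.112, 0, 0, 0, -1.07, 0, -0.091, 0.112, -0.03, 0, 0, -1.07, 0, -0.091, 0.112, -0.07, 0, 0, -1.07, 0, -0.091, 0.112, -0.11, 0, 0, -1.07, 0, -0.091, 0.112, -0.15, 0, 0, -1.07, 0, -0.091, 0.112, -0.17, 0, 0, -1.07, 0, -0.091, 0.112, -0.17, 0, 0, -1.07, 0, -0.091, 0.112, -0.17, 0, 0, -1.07, 0]

```text
time_s: 7.2
ee_pos: [0.565, 0.0887, 0.052]
eef_rot: [-3.138, -0.001, 2.072]
ft_force: [0.1, -0.6, 0.1]
grip_width: 0.0852
gripper_force: 0.0
```

drive_tool:
  targets: [0.001, 0, -0.025, 0, 0, 0, 0, 0.001, 0, -0.04, 0, 0, 0, 0, 0.001, 0, -0.049, 0, 0, 0, 0, 0.001, 0, -0.049, 0, 0, 0, 0, 0.001, 0, -0.049, 0, 0, 0, 0.5, 0.001, 0, -0.049, 0, 0, 0, 0.8, 0.001, 0, -0.049, 0, 0, 0, 1, 0.001, 0, -0.049, 0, 0, 0, 1, 0.001, 0, -0.049, 0, 0, 0, 1, 0.001, 0, -0.049, 0, 0, 0, 1]

```text
time_s: 8.03
ee_pos: [0.5675, 0.0888, 0.0055]
eef_rot: [3.14, 0.001, 2.072]
ft_force: [-2.9, -1.5, 8.6]
grip_width: 0.0341
gripper_force: 59.9
```

drive_tool:
  targets: [0, 0, 0.03, 0, 0, 0, 1, 0, 0, 0.07, 0, 0, 0, 1, 0, 0, 0.11, 0, 0, 0, 1, 0, 0, 0.15, 0, 0, 0, 1, 0, 0, 0.18, 0, 0, 0, 1, -0.061, -0.219, 0.18, 0, 0, 1.07, 1, -0.061, -0.219, 0.18, 0, 0, 1.07, 1, -0.061, -0.219, 0.18, 0, 0, 1.07, 1, -0.061, -0.219, 0.18, 0, 0, 1.07, 1, -0.061, -0.219, 0.18, 0, 0, 1.07, 1, -0.061, -0.219, 0.18, 0, 0, 1.07, 1, -0.061, -0.219, 0.18, 0, 0, 1.07, 1, -0.061, -0.219, 0.18, 0, 0, 1.07, 1, -0.061, -0.219, 0.18, 0, 0, 1.07, 1, -0.061, -0.219, 0.18, 0, 0, 1.07, 1, -0.061, -0.219, 0.18, 0, 0, 1.07, 1, -0.061, -0.219, 0.15, 0, 0, 1.07, 1, -0.061, -0.219, 0.13, 0, 0, 1.07, 1, -0.061, -0.219, 0.12, 0, 0, 1.07, 1, -0.061, -0.219, 0.12, 0, 0, 1.07, 1]

```text
time_s: 9.7
ee_pos: [0.505, -0.1297, 0.1226]
eef_rot: [3.14, -0.003, 3.139]
ft_force: [-0.0, -1.1, -0.4]
grip_width: 0.0337
gripper_force: 60.4
```

drive_tool:
  targets: [0, 0, -0.015, 0, 0, 0, 1, 0, 0, -0.025, 0, 0, 0, 1, 0, 0, -0.031, 0, 0, 0, 1, 0, 0, -0.031, 0, 0, 0, 1, 0, 0, -0.031, 0, 0, 0, 0.5, 0, 0, -0.031, 0, 0, 0, 0.42, 0, 0, -0.031, 0, 0, 0, 0.42, 0, 0, -0.031, 0, 0, 0, 0.42, 0, 0, -0.01, 0, 0, 0, 0.42, 0, 0, 0.02, 0, 0, 0, 0.4, 0, 0, 0.06, 0, 0, 0, 0.2, 0, 0, 0.1, 0, 0, 0, 0, 0, 0, 0.13, 0, 0, 0, 0, -0.13, 0.05, 0.13, 0, 0, 0, 0, -0.13, 0.05, 0.13, 0, 0, 0, 0, -0.13, 0.05, 0.13, 0, 0, 0, 0, -0.13, 0.05, 0.13, 0, 0, 0, 0]

```text
time_s: 11.12
ee_pos: [0.3719, -0.0786, 0.2541]
eef_rot: [3.141, -0.001, -3.141]
ft_force: [0.9, -1.1, 1.2]
grip_width: 0.0856
gripper_force: 0.0
```

```bash
python3 - <<'E'
from det import *
run('wr','w',(331,203),.017); run('gr','g',(313,248),.017,20); run('bc','b',(358,238),.024,17)
s=ctrl.read_state(); print(s['ee_pos'],s['time_s'])
i=d['img'][130:270,170:380]; cv2.imwrite('pics/c4.png',cv2.resize(i,None,fx=3.5,fy=3.5,interpolation=cv2.INTER_CUBIC)[:,:,::-1])
E
```

```text
wr [330.8 202.6] [ 0.5706 -0.3667] [0.0489 0.0622] ang [-1.056  0.515]
gr [313.5 248. ] [ 0.4525 -0.3263] [0.0522 0.0645] ang [-1.533  0.038]
bc [357.5 238.5] [ 0.4812 -0.4346] [0.0374 0.0637] ang [-1.564  0.007]
[ 0.37187031 -0.07850681  0.25440093] 11.1667
```

View pics/c4.png

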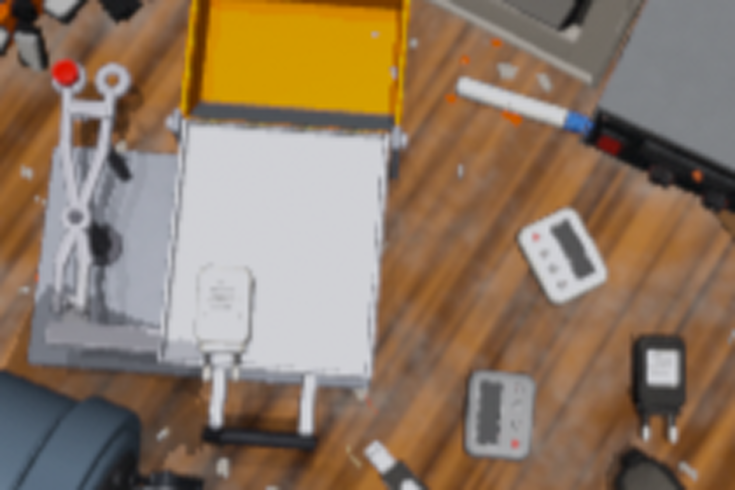

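The charger lies at (225,310) in the crop, well inside the tray, and nothing else has moved. Next is the black charger.

drive_tool:
  targets: [0.115, -0.354, 0, 0, 0, 0, 0, 0.115, -0.354, 0, 0, 0, 0, 0, 0.115, -0.354, 0, 0, 0, 0, 0, 0.115, -0.354, 0, 0, 0, 0, 0, 0.115, -0.354, 0, 0, 0, 0, 0, 0.115, -0.354, 0, 0, 0, 0, 0, 0.115, -0.354, 0, 0, 0, 0, 0, 0.115, -0.354, 0, 0, 0, 0, 0, 0.115, -0.354, 0, 0, 0, 0, 0, 0.115, -0.354, 0, 0, 0, 0, 0, 0.115, -0.354, -0.04, 0, 0, 0, 0, 0.115, -0.354, -0.08, 0, 0, 0, 0, 0.115, -0.354, -0.12, 0, 0, 0, 0, 0.115, -0.354, -0.16, 0, 0, 0, 0, 0.115, -0.354, -0.18, 0, 0, 0, 0, 0.115, -0.354, -0.18, 0, 0, 0, 0, 0.115, -0.354, -0.18, 0, 0, 0, 0]

```text
time_s: 12.58
ee_pos: [0.491, -0.4341, 0.0743]
eef_rot: [3.141, -0.001, -3.141]
ft_force: [0.8, 0.0, 0.8]
grip_width: 0.0858
gripper_force: 0.0
```

drive_tool:
  targets: [0, 0, -0.03, 0, 0, 0, 0, 0, 0, -0.055, 0, 0, 0, 0, 0, 0, -0.067, 0, 0, 0, 0, 0, 0, -0.067, 0, 0, 0, 0, 0, 0, -0.067, 0, 0, 0, 0.5, 0, 0, -0.067, 0, 0, 0, 0.8, 0, 0, -0.067, 0, 0, 0, 1, 0, 0, -0.067, 0, 0, 0, 1, 0, 0, -0.067, 0, 0, 0, 1, 0, 0, -0.067, 0, 0, 0, 1]

```text
time_s: 13.42
ee_pos: [0.4916, -0.4349, 0.009]
eef_rot: [-3.14, 0.002, -3.141]
ft_force: [-1.1, 0.9, 7.4]
grip_width: 0.034
gripper_force: 60.2
```

drive_tool:
  targets: [0, 0, 0.03, 0, 0, 0, 1, 0, 0, 0.07, 0, 0, 0, 1, 0, 0, 0.11, 0, 0, 0, 1, 0, 0, 0.15, 0, 0, 0, 1, 0, 0, 0.17, 0, 0, 0, 1, 0.02, 0.24, 0.17, 0, 0, 0, 1, 0.02, 0.24, 0.17, 0, 0, 0, 1, 0.02, 0.24, 0.17, 0, 0, 0, 1, 0.02, 0.24, 0.17, 0, 0, 0, 1, 0.02, 0.24, 0.17, 0, 0, 0, 1, 0.02, 0.24, 0.17, 0, 0, 0, 1, 0.02, 0.24, 0.17, 0, 0, 0, 1, 0.02, 0.24, 0.17, 0, 0, 0, 1, 0.02, 0.24, 0.15, 0, 0, 0, 1, 0.02, 0.24, 0.13, 0, 0, 0, 1, 0.02, 0.24, 0.12, 0, 0, 0, 1, 0.02, 0.24, 0.12, 0, 0, 0, 1, 0.02, 0.24, 0.12, 0, 0, 0, 1]

```text
time_s: 14.92
ee_pos: [0.511, -0.1949, 0.1274]
eef_rot: [3.141, -0.0, 3.141]
ft_force: [-0.2, 0.3, -0.3]
grip_width: 0.0339
gripper_force: 60.3
```

drive_tool:
  targets: [0, 0, -0.015, 0, 0, 0, 1, 0, 0, -0.025, 0, 0, 0, 1, 0, 0, -0.0325, 0, 0, 0, 1, 0, 0, -0.0325, 0, 0, 0, 1, 0, 0, -0.0325, 0, 0, 0, 0.5, 0, 0, -0.0325, 0, 0, 0, 0.42, 0, 0, -0.0325, 0, 0, 0, 0.42, 0, 0, -0.0325, 0, 0, 0, 0.42, 0, 0, -0.01, 0, 0, 0, 0.42, 0, 0, 0.02, 0, 0, 0, 0.4, 0, 0, 0.06, 0, 0, 0, 0.2, 0, 0, 0.1, 0, 0, 0, 0, 0, 0, 0.13, 0, 0, 0, 0, -0.13, 0.115, 0.13, 0, 0, 0, 0, -0.13, 0.115, 0.13, 0, 0, 0, 0, -0.13, 0.115, 0.13, 0, 0, 0, 0, -0.13, 0.115, 0.13, 0, 0, 0, 0, -0.13, 0.115, 0.13, 0, 0, 0, 0]

```text
time_s: 16.42
ee_pos: [0.3769, -0.0763, 0.2571]
eef_rot: [3.141, -0.002, -3.14]
ft_force: [0.6, 0.6, 1.1]
grip_width: 0.0853
gripper_force: 0.0
```

```bash
python3 - <<'E'
from det import *
run('wr','w',(331,203),.017); run('gr','g',(313,248),.017,20); run('bc','b',(260,225),.109,20)
s=ctrl.read_state(); print(s['ee_pos'],s['time_s'])
E
```

```text
wr [330.6 202.7] [ 0.5703 -0.3663] [0.0478 0.0629] ang [-1.082  0.489]
gr [313.5 248. ] [ 0.4525 -0.3263] [0.0522 0.0645] ang [-1.533  0.038]
bc [261. 219.] [ 0.5038 -0.1956] [0.0527 0.0309] ang [-0.013  1.558]
[ 0.3784091  -0.07711034  0.2575739 ] 16.4667
```

Next is the grey receiver, gripped across 48 mm.

drive_tool:
  targets: [0.075, -0.2465, 0, 0, 0, 0.03, 0, 0.075, -0.2465, 0, 0, 0, 0.03, 0, 0.075, -0.2465, 0, 0, 0, 0.03, 0, 0.075, -0.2465, 0, 0, 0, 0.03, 0, 0.075, -0.2465, 0, 0, 0, 0.03, 0, 0.075, -0.2465, 0, 0, 0, 0.03, 0, 0.075, -0.2465, 0, 0, 0, 0.03, 0, 0.075, -0.2465, -0.04, 0, 0, 0.03, 0, 0.075, -0.2465, -0.08, 0, 0, 0.03, 0, 0.075, -0.2465, -0.12, 0, 0, 0.03, 0, 0.075, -0.2465, -0.16, 0, 0, 0.03, 0, 0.075, -0.2465, -0.19, 0, 0, 0.03, 0, 0.075, -0.2465, -0.2, 0, 0, 0.03, 0, 0.075, -0.2465, -0.2, 0, 0, 0.03, 0, 0.075, -0.2465, -0.2, 0, 0, 0.03, 0]

```text
time_s: 17.72
ee_pos: [0.4567, -0.3264, 0.0582]
eef_rot: [-3.141, 0.001, -3.111]
ft_force: [0.1, -0.6, -0.5]
grip_width: 0.0851
gripper_force: 0.0
```

drive_tool:
  targets: [0, 0, -0.03, 0, 0, 0, 0, 0, 0, -0.045, 0, 0, 0, 0, 0, 0, -0.0545, 0, 0, 0, 0, 0, 0, -0.0545, 0, 0, 0, 0, 0, 0, -0.0545, 0, 0, 0, 0.4, 0, 0, -0.0545, 0, 0, 0, 0.8, 0, 0, -0.0545, 0, 0, 0, 1, 0, 0, -0.0545, 0, 0, 0, 1, 0, 0, -0.0545, 0, 0, 0, 1, 0, 0, -0.0545, 0, 0, 0, 1]

```text
time_s: 18.55
ee_pos: [0.4567, -0.3262, 0.0047]
eef_rot: [-3.14, 0.002, -3.112]
ft_force: [-2.6, 3.4, 14.0]
grip_width: 0.0451
gripper_force: 59.4
```

drive_tool:
  targets: [0, 0, 0.03, 0, 0, 0, 1, 0, 0, 0.07, 0, 0, 0, 1, 0, 0, 0.11, 0, 0, 0, 1, 0, 0, 0.15, 0, 0, 0, 1, 0, 0, 0.18, 0, 0, -0.1, 1, 0.139, 0.127, 0.18, 0, 0, -1.6, 1, 0.139, 0.127, 0.18, 0, 0, -1.6, 1, 0.139, 0.127, 0.18, 0, 0, -1.6, 1, 0.139, 0.127, 0.18, 0, 0, -1.6, 1, 0.139, 0.127, 0.18, 0, 0, -1.6, 1, 0.139, 0.127, 0.18, 0, 0, -1.6, 1, 0.139, 0.127, 0.18, 0, 0, -1.6, 1, 0.139, 0.127, 0.18, 0, 0, -1.6, 1, 0.139, 0.127, 0.18, 0, 0, -1.6, 1, 0.139, 0.127, 0.18, 0, 0, -1.6, 1, 0.139, 0.127, 0.18, 0, 0, -1.6, 1, 0.139, 0.127, 0.18, 0, 0, -1.6, 1, 0.139, 0.127, 0.18, 0, 0, -1.6, 1, 0.139, 0.127, 0.15, 0, 0, -1.6, 1, 0.139, 0.127, 0.12, 0, 0, -1.6, 1]

```text
time_s: 20.22
ee_pos: [0.5961, -0.1991, 0.1244]
eef_rot: [3.137, 0.002, 1.572]
ft_force: [0.2, -0.6, -1.9]
grip_width: 0.0455
gripper_force: 62.1
```

drive_tool:
  targets: [0, 0, -0.005, 0, 0, 0, 1, 0, 0, -0.005, 0, 0, 0, 1]

```text
time_s: 20.38
ee_pos: [0.5941, -0.1983, 0.1167]
eef_rot: [-3.139, -0.001, 1.572]
ft_force: [-0.8, 0.0, -0.0]
grip_width: 0.0452
gripper_force: 62.1
```

drive_tool:
  targets: [0, 0, -0.012, 0, 0, 0, 1, 0, 0, -0.02, 0, 0, 0, 1, 0, 0, -0.0265, 0, 0, 0, 1, 0, 0, -0.0265, 0, 0, 0, 1, 0, 0, -0.0265, 0, 0, 0, 0.38, 0, 0, -0.0265, 0, 0, 0, 0.32, 0, 0, -0.0265, 0, 0, 0, 0.32, 0, 0, -0.0265, 0, 0, 0, 0.32, 0, 0, 0, 0, 0, 0, 0.32, 0, 0, 0.03, 0, 0, 0, 0.2, 0, 0, 0.07, 0, 0, 0, 0, 0, 0, 0.11, 0, 0, 0, 0, 0, 0, 0.14, 0, 0, 0, 0, -0.215, 0.12, 0.14, 0, 0, 0, 0, -0.215, 0.12, 0.14, 0, 0, 0, 0, -0.215, 0.12, 0.14, 0, 0, 0, 0, -0.215, 0.12, 0.14, 0, 0, 0, 0, -0.215, 0.12, 0.14, 0, 0, 0, 0, -0.215, 0.12, 0.14, 0, 0, 0, 0, -0.215, 0.12, 0.14, 0, 0, 0, 0]

```text
time_s: 22.05
ee_pos: [0.3751, -0.0762, 0.2577]
eef_rot: [-3.14, -0.001, 1.573]
ft_force: [0.4, -0.5, 0.7]
grip_width: 0.0857
gripper_force: 0.0
```

```bash
python3 - <<'E'
from det import *
run('wr','w',(331,203),.017); run('gr','g',(265,184),.102,22);run('bc','b',(260,225),.109,20)
s=ctrl.read_state(); print(s['ee_pos'],s['time_s'])
i=d['img'][130:270,170:380]; cv2.imwrite('pics/c5.png',cv2.resize(i,None,fx=3.5,fy=3.5,interpolation=cv2.INTER_CUBIC)[:,:,::-1])
E
```

```text
wr [330.8 202.6] [ 0.5706 -0.3667] [0.0489 0.0622] ang [-1.056  0.515]
gr [261.6 180.3] [ 0.5976 -0.1905] [0.1011 0.1049] ang [-0.157  1.414]
bc [261. 219.] [ 0.5038 -0.1956] [0.0527 0.0309] ang [-0.013  1.558]
[ 0.37804487 -0.07755958  0.25837108] 22.1
```

View pics/c5.png

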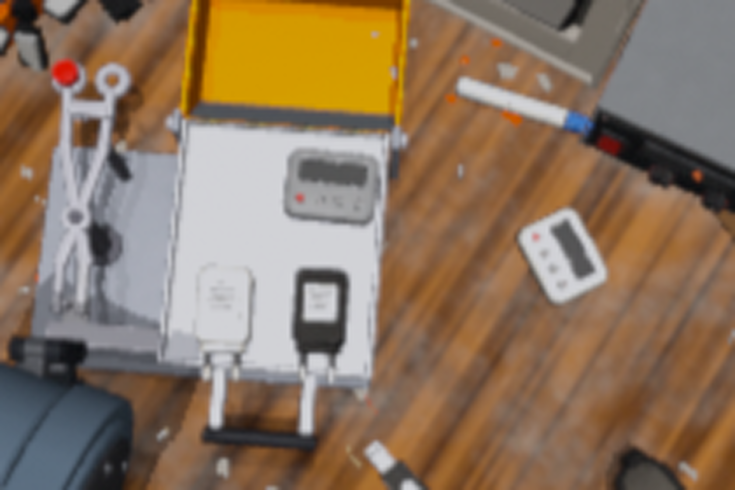

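The grey receiver is at (331,187) and both chargers are fine. The white receiver goes next.

drive_tool:
  targets: [0.191, -0.287, 0, 0, 0, -1.065, 0, 0.191, -0.287, 0, 0, 0, -1.065, 0, 0.191, -0.287, 0, 0, 0, -1.065, 0, 0.191, -0.287, 0, 0, 0, -1.065, 0, 0.191, -0.287, 0, 0, 0, -1.065, 0, 0.191, -0.287, 0, 0, 0, -1.065, 0, 0.191, -0.287, 0, 0, 0, -1.065, 0, 0.191, -0.287, 0, 0, 0, -1.065, 0, 0.191, -0.287, 0, 0, 0, -1.065, 0, 0.191, -0.287, 0, 0, 0, -1.065, 0, 0.191, -0.287, -0.04, 0, 0, -1.065, 0, 0.191, -0.287, -0.08, 0, 0, -1.065, 0, 0.191, -0.287, -0.12, 0, 0, -1.065, 0, 0.191, -0.287, -0.16, 0, 0, -1.065, 0, 0.191, -0.287, -0.19, 0, 0, -1.065, 0, 0.191, -0.287, -0.2, 0, 0, -1.065, 0, 0.191, -0.287, -0.2, 0, 0, -1.065, 0, 0.191, -0.287, -0.2, 0, 0, -1.065, 0]

```text
time_s: 23.6
ee_pos: [0.5717, -0.366, 0.0592]
eef_rot: [3.14, -0.001, 0.508]
ft_force: [0.9, 0.2, 0.9]
grip_width: 0.0854
gripper_force: 0.0
```

drive_tool:
  targets: [0, 0, -0.03, 0, 0, 0, 0, 0, 0, -0.045, 0, 0, 0, 0, 0, 0, -0.054, 0, 0, 0, 0, 0, 0, -0.054, 0, 0, 0, 0, 0, 0, -0.054, 0, 0, 0, 0.4, 0, 0, -0.054, 0, 0, 0, 0.8, 0, 0, -0.054, 0, 0, 0, 1, 0, 0, -0.054, 0, 0, 0, 1, 0, 0, -0.054, 0, 0, 0, 1, 0, 0, -0.054, 0, 0, 0, 1]

```text
time_s: 24.43
ee_pos: [0.5718, -0.3662, 0.0056]
eef_rot: [3.139, -0.001, 0.507]
ft_force: [-0.9, 1.0, 7.5]
grip_width: 0.045
gripper_force: 61.4
```

drive_tool:
  targets: [0, 0, 0.03, 0, 0, 0, 1, 0, 0, 0.07, 0, 0, 0, 1, 0, 0, 0.11, 0, 0, 0, 1, 0, 0, 0.15, 0, 0, 0, 1, 0, 0, 0.18, 0, 0, 0.1, 1, 0.024, 0.238, 0.18, 0, 0, 1.065, 1, 0.024, 0.238, 0.18, 0, 0, 1.065, 1, 0.024, 0.238, 0.18, 0, 0, 1.065, 1, 0.024, 0.238, 0.18, 0, 0, 1.065, 1, 0.024, 0.238, 0.18, 0, 0, 1.065, 1, 0.024, 0.238, 0.18, 0, 0, 1.065, 1, 0.024, 0.238, 0.18, 0, 0, 1.065, 1, 0.024, 0.238, 0.18, 0, 0, 1.065, 1, 0.024, 0.238, 0.18, 0, 0, 1.065, 1, 0.024, 0.238, 0.18, 0, 0, 1.065, 1, 0.024, 0.238, 0.15, 0, 0, 1.065, 1, 0.024, 0.238, 0.125, 0, 0, 1.065, 1, 0.024, 0.238, 0.112, 0, 0, 1.065, 1, 0.024, 0.238, 0.112, 0, 0, 1.065, 1, 0.024, 0.238, 0.112, 0, 0, 1.065, 1]

```text
time_s: 26.1
ee_pos: [0.5951, -0.128, 0.1161]
eef_rot: [-3.141, -0.0, 1.57]
ft_force: [0.6, -0.6, -0.2]
grip_width: 0.0446
gripper_force: 61.8
```

drive_tool:
  targets: [0, 0, -0.012, 0, 0, 0, 1, 0, 0, -0.02, 0, 0, 0, 1, 0, 0, -0.025, 0, 0, 0, 1, 0, 0, -0.025, 0, 0, 0, 1, 0, 0, -0.025, 0, 0, 0, 0.38, 0, 0, -0.025, 0, 0, 0, 0.32, 0, 0, -0.025, 0, 0, 0, 0.32, 0, 0, -0.025, 0, 0, 0, 0.32, 0, 0, 0, 0, 0, 0, 0.32, 0, 0, 0.03, 0, 0, 0, 0.2, 0, 0, 0.07, 0, 0, 0, 0, 0, 0, 0.11, 0, 0, 0, 0, 0, 0, 0.14, 0, 0, 0, 0, -0.215, 0.05, 0.14, 0, 0, 0, 0, -0.215, 0.05, 0.14, 0, 0, 0, 0, -0.215, 0.05, 0.14, 0, 0, 0, 0, -0.215, 0.05, 0.14, 0, 0, 0, 0, -0.215, 0.05, 0.14, 0, 0, 0, 0, -0.215, 0.05, 0.14, 0, 0, 0, 0, -0.215, 0.05, 0.14, 0, 0, 0, 0]

```text
time_s: 27.77
ee_pos: [0.3776, -0.077, 0.2561]
eef_rot: [3.141, 0.0, 1.572]
ft_force: [0.8, -0.2, -0.4]
grip_width: 0.0854
gripper_force: 0.0
```

```bash
python3 rings.py; python3 - <<'E'
from det import *
s=ctrl.read_state(); print(s['ee_pos'],s['time_s'])
i=d['img'][130:270,170:380]; cv2.imwrite('pics/c6.png',cv2.resize(i,None,fx=3.5,fy=3.5,interpolation=cv2.INTER_CUBIC)[:,:,::-1])
E
```

```text
pad [ 0.66050053 -0.01277339  0.11      ]
[ 0.38059912 -0.07789191  0.25636313] 27.8667
```

View pics/c6.png

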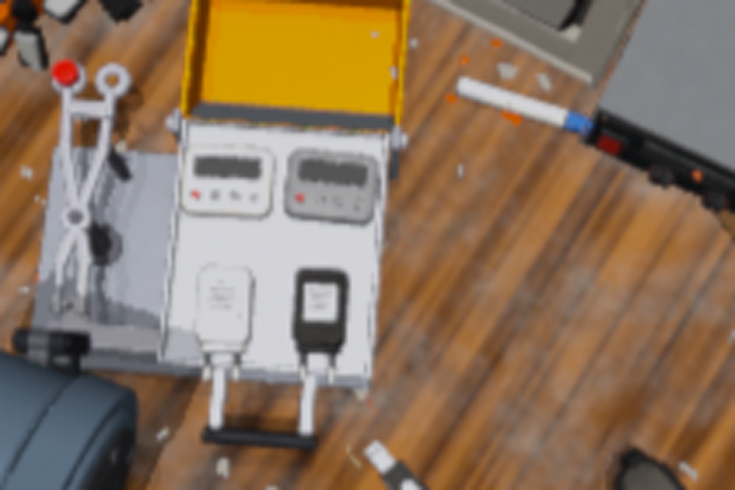

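All four items lie on the tray: the receivers at (228,180) and (331,187), the chargers at (225,310) and (320,310). The pad still reads locked. Next I press the pad with the fingers shut.

drive_tool:
  targets: [0.28, 0.069, 0, 0, 0, 0, 1, 0.28, 0.069, 0, 0, 0, 0, 1, 0.28, 0.069, 0, 0, 0, 0, 1, 0.28, 0.069, 0, 0, 0, 0, 1, 0.28, 0.069, 0, 0, 0, 0, 1, 0.28, 0.069, 0, 0, 0, 0, 1, 0.28, 0.069, 0, 0, 0, 0, 1, 0.28, 0.069, 0, 0, 0, 0, 1, 0.28, 0.069, 0, 0, 0, 0, 1, 0.28, 0.069, -0.03, 0, 0, 0, 1, 0.28, 0.069, -0.06, 0, 0, 0, 1, 0.28, 0.069, -0.09, 0, 0, 0, 1, 0.28, 0.069, -0.12, 0, 0, 0, 1, 0.28, 0.069, -0.132, 0, 0, 0, 1, 0.28, 0.069, -0.132, 0, 0, 0, 1, 0.28, 0.069, -0.132, 0, 0, 0, 1, 0.28, 0.069, -0.132, 0, 0, 0, 1]

```text
time_s: 29.28
ee_pos: [0.661, -0.0089, 0.126]
eef_rot: [3.139, 0.0, 1.572]
ft_force: [0.5, 0.4, 0.2]
grip_width: 0.0003
gripper_force: 0.0
```

drive_tool:
  targets: [0, 0, -0.01, 0, 0, 0, 1, 0, 0, -0.015, 0, 0, 0, 1, 0, 0, -0.018, 0, 0, 0, 1, 0, 0, -0.02, 0, 0, 0, 1, 0, 0, -0.02, 0, 0, 0, 1, 0, 0, -0.02, 0, 0, 0, 1]

```text
time_s: 29.78
ee_pos: [0.6605, -0.0088, 0.1044]
eef_rot: [3.14, 0.0, 1.572]
ft_force: [0.2, -0.1, 6.2]
grip_width: -0.0001
gripper_force: 2.7
```

drive_tool:
  targets: [0, 0.004, -0.001, 0, 0, 0, 1, 0, 0.008, -0.001, 0, 0, 0, 1, 0, 0.012, -0.001, 0, 0, 0, 1, 0, 0.012, -0.001, 0, 0, 0, 1, 0, 0.012, 0.02, 0, 0, 0, 1, 0, 0.012, 0.06, 0, 0, 0, 1, 0, 0.012, 0.1, 0, 0, 0, 1, 0, 0.012, 0.13, 0, 0, 0, 1, -0.08, 0.06, 0.15, 0, 0, 0, 1, -0.16, 0.1, 0.15, 0, 0, 0, 1, -0.2, 0.1, 0.15, 0, 0, 0, 1, -0.2, 0.1, 0.15, 0, 0, 0, 1, -0.2, 0.1, 0.15, 0, 0, 0, 1]

```text
time_s: 30.87
ee_pos: [0.4691, 0.0875, 0.2528]
eef_rot: [-3.141, 0.0, 1.572]
ft_force: [0.8, -0.0, 1.0]
grip_width: -0.0001
gripper_force: 0.0
```

```bash
python3 rings.py; python3 -c "
from h import *
s=ctrl.read_state();print(s['ee_pos'],s['ft_force'])"
```

```text
pad [0.65669273 0.00165559 0.11      ]
[0.46304724 0.08924391 0.25256527] [2.11045347 3.03959214 2.28529636]
```

The clamp is open: the pad is back at y=+0.0017. Next I move over the tray bar at (0.4225, -0.161), half closed.

drive_tool:
  targets: [-0.038, -0.252, 0, 0, 0, 0, 0.47, -0.038, -0.252, 0, 0, 0, 0, 0.47, -0.038, -0.252, 0, 0, 0, 0, 0.47, -0.038, -0.252, 0, 0, 0, 0, 0.47, -0.038, -0.252, 0, 0, 0, 0, 0.47, -0.038, -0.252, 0, 0, 0, 0, 0.47, -0.038, -0.252, 0, 0, 0, 0, 0.47, -0.038, -0.252, -0.04, 0, 0, 0, 0.47, -0.038, -0.252, -0.08, 0, 0, 0, 0.47, -0.038, -0.252, -0.11, 0, 0, 0, 0.47, -0.038, -0.252, -0.13, 0, 0, 0, 0.47, -0.038, -0.252, -0.13, 0, 0, 0, 0.47, -0.038, -0.252, -0.13, 0, 0, 0, 0.47, -0.038, -0.252, -0.13, 0, 0, 0, 0.47]

```text
time_s: 32.08
ee_pos: [0.4341, -0.1651, 0.1244]
eef_rot: [3.14, 0.001, 1.572]
ft_force: [0.3, 0.0, 0.4]
grip_width: 0.0452
gripper_force: 0.0
```

```bash
python3 - <<'E'
from det import *
s=ctrl.read_state(); print(s['ee_pos'],s['eef_rot'],s['time_s'],s['grip_width'])
s=get('scene'); i=s['img'][130:270,190:360]; cv2.imwrite('pics/c7.png',cv2.resize(i,None,fx=4,fy=4,interpolation=cv2.INTER_CUBIC)[:,:,::-1])
E
```

```text
[ 0.43423089 -0.16518372  0.12459541] [3.13947941e+00 1.05674465e-03 1.57196265e+00] 32.1333 0.04543128157926502
```

View pics/c7.png

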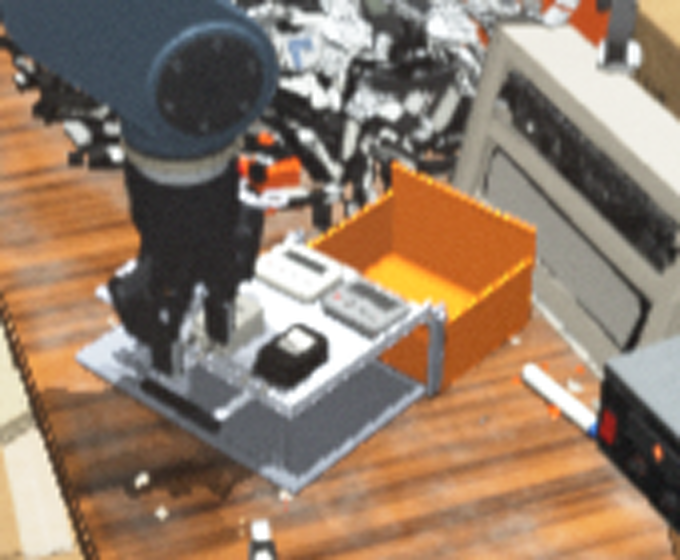

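All four items are still on the tray and the gripper is above the bar, but the picture and state show it about 12 mm too far in x. I correct that, descend and grip.

drive_tool:
  targets: [-0.012, 0.004, 0, 0, 0, 0, 0.47, -0.012, 0.004, 0, 0, 0, 0, 0.47, -0.012, 0.004, 0, 0, 0, 0, 0.47, -0.012, 0.004, -0.02, 0, 0, 0, 0.47, -0.012, 0.004, -0.04, 0, 0, 0, 0.47, -0.012, 0.004, -0.0585, 0, 0, 0, 0.47, -0.012, 0.004, -0.0585, 0, 0, 0, 0.47, -0.012, 0.004, -0.0585, 0, 0, 0, 0.6, -0.012, 0.004, -0.0585, 0, 0, 0, 0.7, -0.012, 0.004, -0.0585, 0, 0, 0, 0.75, -0.012, 0.004, -0.0585, 0, 0, 0, 0.75]

```text
time_s: 33.1
ee_pos: [0.422, -0.1612, 0.0656]
eef_rot: [3.14, 0.001, 1.572]
ft_force: [-0.1, -1.0, -0.4]
grip_width: 0.0215
gripper_force: 0.0
```

drive_tool:
  targets: [0, 0, 0, 0, 0, 0, 0.8, 0, 0, 0, 0, 0, 0, 0.85, 0, 0, 0, 0, 0, 0, 0.9, 0, 0, 0, 0, 0, 0, 0.9, 0, 0, 0, 0, 0, 0, 1, 0, 0, 0, 0, 0, 0, 1, 0, 0, 0, 0, 0, 0, 1]

```text
time_s: 33.68
ee_pos: [0.4228, -0.1612, 0.0654]
eef_rot: [3.138, 0.001, 1.571]
ft_force: [6.5, 2.7, 2.3]
grip_width: 0.0103
gripper_force: 58.3
```

```bash
python3 - <<'E'
import numpy as np
d=.019
for a,b,n in((0,.55,19),(.55,1.05,19)):
    f=lambda t:np.array([-.212*np.cos(t)-d*np.sin(t),.212*np.sin(t)-d*np.cos(t)])
    o=[]
    for k in range(1,n+1):
        t=a+(b-a)*k/n; s=f(t)-f(a); o+=[round(s[0],4),0,round(s[1],4),0,round(t-a,3),0,1]
    print(o)
E
```

```text
[np.float64(-0.0005), 0, np.float64(0.0061), 0, 0.029, 0, 1, np.float64(-0.0007), 0, np.float64(0.0123), 0, 0.058, 0, 1, np.float64(-0.0008), 0, np.float64(0.0185), 0, 0.087, 0, 1, np.float64(-0.0008), 0, np.float64(0.0246), 0, 0.116, 0, 1, np.float64(-0.0005), 0, np.float64(0.0308), 0, 0.145, 0, 1, np.float64(-0.0001), 0, np.float64(0.0369), 0, 0.174, 0, 1, np.float64(0.0005), 0, np.float64(0.0431), 0, 0.203, 0, 1, np.float64(0.0013), 0, np.float64(0.0492), 0, 0.232, 0, 1, np.float64(0.0023), 0, np.float64(0.0553), 0, 0.261, 0, 1, np.float64(0.0034), 0, np.float64(0.0613), 0, 0.289, 0, 1, np.float64(0.0047), 0, np.float64(0.0673), 0, 0.318, 0, 1, np.float64(0.0062), 0, np.float64(0.0733), 0, 0.347, 0, 1, np.float64(0.0079), 0, np.float64(0.0792), 0, 0.376, 0, 1, np.float64(0.0097), 0, np.float64(0.0851), 0, 0.405, 0, 1, np.float64(0.0117), 0, np.float64(0.091), 0, 0.434, 0, 1, np.float64(0.0138), 0, np.float64(0.0967), 0, 0.463, 0, 1, np.float64(0.0162), 0, np.float64(0.1024), 0, 0.492, 0, 1, np.float64(0.0187), 0, np.float64(0.1081), 0, 0.521, 0, 1, np.float64(0.0213), 0, np.float6
[... 440 characters left out ...]
.float64(0.024), 0, np.float64(0.0378), 0, 0.211, 0, 1, np.float64(0.0275), 0, np.float64(0.0421), 0, 0.237, 0, 1, np.float64(0.0312), 0, np.float64(0.0463), 0, 0.263, 0, 1, np.float64(0.0349), 0, np.float64(0.0505), 0, 0.289, 0, 1, np.float64(0.0388), 0, np.float64(0.0545), 0, 0.316, 0, 1, np.float64(0.0428), 0, np.float64(0.0585), 0, 0.342, 0, 1, np.float64(0.0469), 0, np.float64(0.0623), 0, 0.368, 0, 1, np.float64(0.051), 0, np.float64(0.066), 0, 0.395, 0, 1, np.float64(0.0553), 0, np.float64(0.0697), 0, 0.421, 0, 1, np.float64(0.0597), 0, np.float64(0.0732), 0, 0.447, 0, 1, np.float64(0.0642), 0, np.float64(0.0766), 0, 0.474, 0, 1, np.float64(0.0687), 0, np.float64(0.0798), 0, 0.5, 0, 1]
```

drive_tool:
  targets: [-0.0005, 0, 0.006, 0, 0.029, 0, 1, -0.0007, 0, 0.0125, 0, 0.058, 0, 1, -0.0008, 0, 0.0185, 0, 0.087, 0, 1, -0.0008, 0, 0.0245, 0, 0.116, 0, 1, -0.0005, 0, 0.031, 0, 0.145, 0, 1, 0, 0, 0.037, 0, 0.174, 0, 1, 0.0005, 0, 0.043, 0, 0.203, 0, 1, 0.0013, 0, 0.049, 0, 0.232, 0, 1, 0.0023, 0, 0.055, 0, 0.261, 0, 1, 0.0034, 0, 0.0613, 0, 0.289, 0, 1, 0.0034, 0, 0.0613, 0, 0.289, 0, 1, 0.0034, 0, 0.0613, 0, 0.289, 0, 1]

```text
time_s: 34.68
ee_pos: [0.4257, -0.1612, 0.1259]
eef_rot: [-2.856, 0.001, 1.572]
ft_force: [6.6, -2.8, -3.1]
grip_width: 0.0095
gripper_force: 58.9
```

drive_tool:
  targets: [0.0013, 0, 0.006, 0, 0.029, 0, 1, 0.0028, 0, 0.012, 0, 0.058, 0, 1, 0.0045, 0, 0.018, 0, 0.087, 0, 1, 0.0063, 0, 0.0238, 0, 0.116, 0, 1, 0.0083, 0, 0.0297, 0, 0.145, 0, 1, 0.0104, 0, 0.0354, 0, 0.174, 0, 1, 0.0128, 0, 0.0411, 0, 0.203, 0, 1, 0.0153, 0, 0.0468, 0, 0.232, 0, 1, 0.0179, 0, 0.0523, 0, 0.261, 0, 1, 0.0179, 0, 0.0523, 0, 0.261, 0, 1, 0.0179, 0, 0.0523, 0, 0.261, 0, 1]

```text
time_s: 35.6
ee_pos: [0.4429, -0.1616, 0.1777]
eef_rot: [-2.593, 0.001, 1.572]
ft_force: [1.7, -5.6, -4.0]
grip_width: 0.0098
gripper_force: 59.3
```

drive_tool:
  targets: [0.0026, 0, 0.005, 0, 0.026, 0, 1, 0.0052, 0, 0.0099, 0, 0.053, 0, 1, 0.0081, 0, 0.0147, 0, 0.079, 0, 1, 0.011, 0, 0.0195, 0, 0.105, 0, 1, 0.0141, 0, 0.0242, 0, 0.132, 0, 1, 0.0172, 0, 0.0288, 0, 0.158, 0, 1, 0.0206, 0, 0.0333, 0, 0.184, 0, 1, 0.024, 0, 0.0378, 0, 0.211, 0, 1, 0.0275, 0, 0.0421, 0, 0.237, 0, 1, 0.0312, 0, 0.0463, 0, 0.263, 0, 1, 0.0349, 0, 0.0505, 0, 0.289, 0, 1, 0.0388, 0, 0.0545, 0, 0.316, 0, 1, 0.0428, 0, 0.0585, 0, 0.342, 0, 1, 0.0469, 0, 0.0623, 0, 0.368, 0, 1, 0.051, 0, 0.066, 0, 0.395, 0, 1, 0.0553, 0, 0.0697, 0, 0.421, 0, 1, 0.0597, 0, 0.0732, 0, 0.447, 0, 1, 0.0642, 0, 0.0766, 0, 0.474, 0, 1, 0.0642, 0, 0.0766, 0, 0.474, 0, 1, 0.0642, 0, 0.0766, 0, 0.474, 0, 1]

```text
time_s: 37.27
ee_pos: [0.5062, -0.163, 0.2549]
eef_rot: [-2.116, 0.002, 1.571]
ft_force: [-5.0, -14.7, 4.2]
grip_width: 0.0098
gripper_force: 59.4
```

```bash
python3 - <<'E'
from h import *
s=ctrl.read_state(); print(s['ee_pos'],s['eef_rot'],s['time_s'],s['grip_width'],s['qpos'])
s=get('scene'); i=s['img'][90:270,190:360]; t=get('top')['img'][110:250,170:310]
a=cv2.resize(i,(425,450),interpolation=cv2.INTER_CUBIC);b=cv2.resize(t,(370,370),interpolation=cv2.INTER_CUBIC)
o=np.zeros((450,795,3),np.uint8);o[:,:425]=a;o[:370,425:]=b
cv2.imwrite('pics/c8.png',o[:,:,::-1])
E
```

```text
[ 0.50619611 -0.16295834  0.25494647] [-2.11625446  0.00237209  1.57058415] 37.2667 0.009832508229804218 [-0.28049545  0.82112349  1.12503296 -0.29443527  2.18195304 -0.3185497 ]
```

View pics/c8.png

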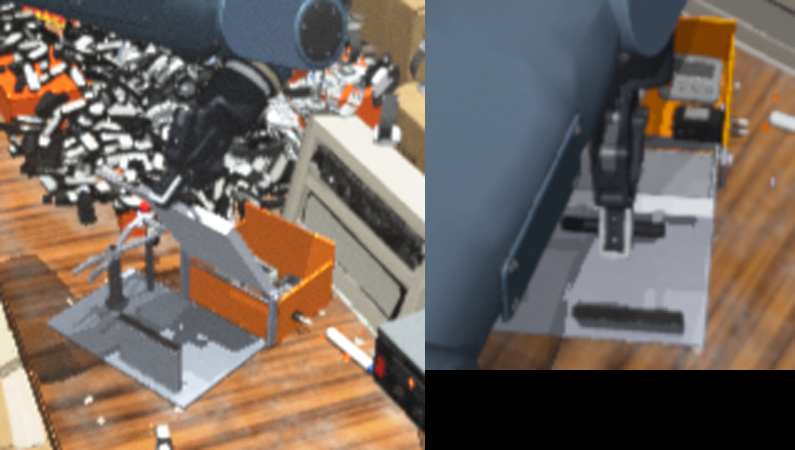

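The tray is at about 1.02 rad. The grey receiver (695,75) and black charger (695,122) are in the bin in the top view, while the white items are hidden by the arm. I tilt slightly more and wait.

drive_tool:
  targets: [0.004, -0.0005, 0.003, 0, 0.022, 0, 1, 0.0077, -0.001, 0.0053, 0, 0.044, 0, 1, 0.0115, -0.001, 0.0079, 0, 0.066, 0, 1, 0.0115, -0.001, 0.0079, 0, 0.066, 0, 1, 0.0115, -0.001, 0.0079, 0, 0.066, 0, 1, 0.0115, -0.001, 0.0079, 0, 0.066, 0, 1, 0.0115, -0.001, 0.0079, 0, 0.066, 0, 1, 0.0115, -0.001, 0.0079, 0, 0.066, 0, 1, 0.0115, -0.001, 0.0079, 0, 0.066, 0, 1, 0.0115, -0.001, 0.0079, 0, 0.066, 0, 1]

```text
time_s: 38.2
ee_pos: [0.5176, -0.1633, 0.263]
eef_rot: [-2.051, 0.001, 1.57]
ft_force: [-4.4, -10.0, 5.3]
grip_width: 0.0099
gripper_force: 59.5
```

```bash
python3 - <<'E'
from h import *
s=get('scene'); i=s['img'][160:240,250:330]; t=get('top')['img'][100:180,220:300]
o=np.hstack([cv2.resize(k,(395,395),interpolation=cv2.INTER_CUBIC) for k in(i,t)])
cv2.imwrite('pics/c9.png',o[:,:,::-1])
E
```

```text
(no output)
```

View pics/c9.png

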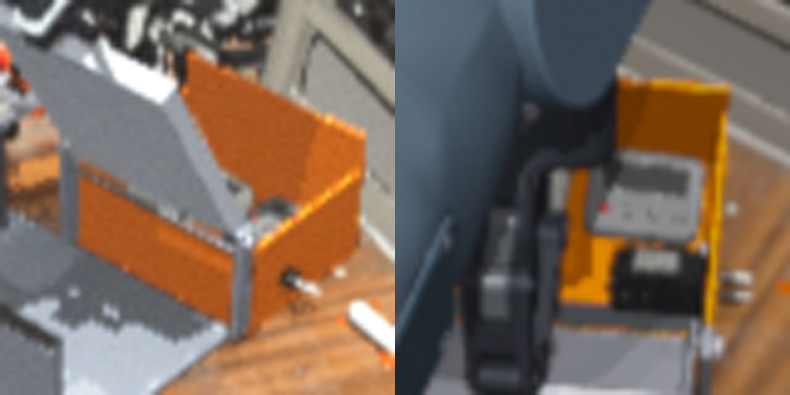

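```bash
python3 - <<'E'
from h import *
s=get('scene')
for uv in((298.6,198),(296,196),(305,202)):
    a=ray(s,uv,0);b=ray(s,uv,.2)
    for y in(-.2,-.17,-.15,-.13,-.11): print(uv,y,np.round(a+(b-a)*(y-a[1])/(b[1]-a[1]),3))
E
```

```text
(298.6, 198) -0.2 [ 0.688 -0.2    0.075]
(298.6, 198) -0.17 [ 0.73  -0.17   0.036]
(298.6, 198) -0.15 [ 0.758 -0.15   0.011]
(298.6, 198) -0.13 [ 0.786 -0.13  -0.015]
(298.6, 198) -0.11 [ 0.814 -0.11  -0.04 ]
(296, 196) -0.2 [ 0.673 -0.2    0.091]
(296, 196) -0.17 [ 0.714 -0.17   0.054]
(296, 196) -0.15 [ 0.742 -0.15   0.029]
(296, 196) -0.13 [ 0.769 -0.13   0.004]
(296, 196) -0.11 [ 0.797 -0.11  -0.021]
(305, 202) -0.2 [ 0.727 -0.2    0.036]
(305, 202) -0.17 [ 0.77  -0.17  -0.004]
(305, 202) -0.15 [ 0.8   -0.15  -0.031]
(305, 202) -0.13 [ 0.829 -0.13  -0.058]
(305, 202) -0.11 [ 0.858 -0.11  -0.084]
```

The visible white piece lies low inside the bin, about (0.71, -0.17, 0.05). I lower the tray to 0.45 and then look.

drive_tool:
  targets: [-0.0138, 0, -0.0098, 0, -0.08, 0, 1, -0.0271, 0, -0.0206, 0, -0.16, 0, 1, -0.0391, 0, -0.0326, 0, -0.24, 0, 1, -0.0505, 0, -0.0452, 0, -0.32, 0, 1, -0.0606, 0, -0.0589, 0, -0.4, 0, 1, -0.0698, 0, -0.0733, 0, -0.48, 0, 1, -0.0774, 0.0005, -0.0885, 0, -0.56, 0, 1, -0.0843, 0.001, -0.1041, 0, -0.64, 0, 1, -0.0843, 0.001, -0.1041, 0, -0.64, 0, 1, -0.0843, 0.001, -0.1041, 0, -0.64, 0, 1, -0.0843, 0.001, -0.1041, 0, -0.64, 0, 1]

```text
time_s: 39.27
ee_pos: [0.4347, -0.1615, 0.1583]
eef_rot: [-2.696, 0.001, 1.572]
ft_force: [6.6, -4.1, -5.1]
grip_width: 0.0099
gripper_force: 61.1
```

```bash
python3 - <<'E'
from h import *
s=get('scene'); i=s['img'][140:240,230:330]; t=get('top')['img'][100:240,190:330]
o=np.hstack([cv2.resize(k,(395,395),interpolation=cv2.INTER_CUBIC) for k in(i,t)])
cv2.imwrite('pics/c10.png',o[:,:,::-1])
E
```

```text
(no output)
```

View pics/c10.png

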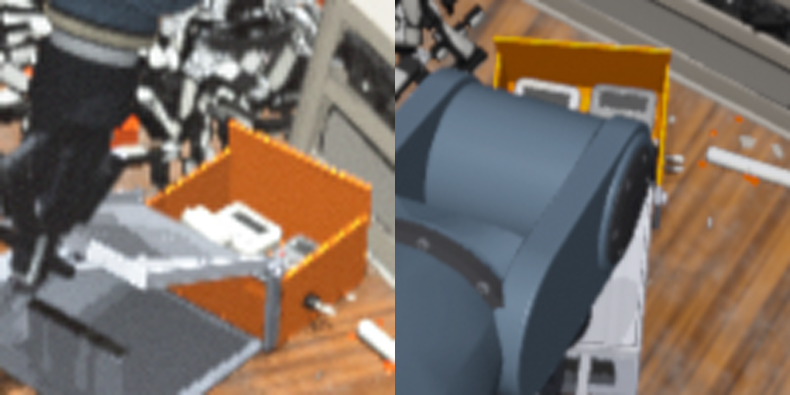

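The white receiver at (245,225) and the white charger at (200,215) in the scene crop are both inside the bin. I check the charger's height before lowering.

```bash
python3 - <<'E'
from h import *
s=get('scene')
for uv in((278.5,194),(284,199)):
    a=ray(s,uv,0);b=ray(s,uv,.2)
    for y in(-.15,-.13,-.115,-.1): print(uv,y,np.round(a+(b-a)*(y-a[1])/(b[1]-a[1]),3))
E
```

```text
(278.5, 194) -0.15 [ 0.643 -0.15   0.092]
(278.5, 194) -0.13 [ 0.668 -0.13   0.069]
(278.5, 194) -0.115 [ 0.687 -0.115  0.051]
(278.5, 194) -0.1 [ 0.706 -0.1    0.034]
(284, 199) -0.15 [ 0.673 -0.15   0.054]
(284, 199) -0.13 [ 0.699 -0.13   0.03 ]
(284, 199) -0.115 [ 0.719 -0.115  0.012]
(284, 199) -0.1 [ 0.738 -0.1   -0.006]
```

drive_tool:
  targets: [-0.0031, 0, -0.009, 0, -0.045, 0, 1, -0.006, 0, -0.0182, 0, -0.09, 0, 1, -0.0082, 0, -0.0275, 0, -0.135, 0, 1, -0.0102, 0, -0.0369, 0, -0.18, 0, 1, -0.0116, 0, -0.0464, 0, -0.225, 0, 1, -0.0128, 0, -0.0559, 0, -0.27, 0, 1, -0.0134, 0, -0.0655, 0, -0.315, 0, 1, -0.0137, 0, -0.075, 0, -0.36, 0, 1, -0.0134, 0, -0.0845, 0, -0.405, 0, 1, -0.0129, 0, -0.0941, 0, -0.45, 0, 1, -0.0129, 0, -0.0941, 0, -0.45, 0, 1, -0.0129, 0, -0.0941, 0, -0.45, 0, 1]

```text
time_s: 40.42
ee_pos: [0.4228, -0.1612, 0.0654]
eef_rot: [3.136, 0.001, 1.57]
ft_force: [9.0, 4.2, 3.9]
grip_width: 0.0101
gripper_force: 61.9
```

drive_tool:
  targets: [0, 0, 0, 0, 0, 0, 0.6, 0, 0, 0, 0, 0, 0, 0.5, 0, 0, 0, 0, 0, 0, 0.5, 0, 0, 0, 0, 0, 0, 0.5, 0, 0, 0.03, 0, 0, 0, 0.5, 0, 0, 0.07, 0, 0, 0, 0.4, 0, 0, 0.11, 0, 0, 0, 0.2, 0, 0, 0.15, 0, 0, 0, 0, 0, 0, 0.19, 0, 0, 0, 0, -0.03, 0.14, 0.19, 0, 0, 0, 0, -0.03, 0.14, 0.19, 0, 0, 0, 0, -0.03, 0.14, 0.19, 0, 0, 0, 0, -0.03, 0.14, 0.19, 0, 0, 0, 0]

```text
time_s: 41.5
ee_pos: [0.3894, -0.018, 0.2544]
eef_rot: [-3.141, -0.001, 1.573]
ft_force: [1.1, -0.6, 0.1]
grip_width: 0.0855
gripper_force: 0.0
```

```bash
python3 rings.py; python3 - <<'E'
from h import *
print(ctrl.read_state()['ee_pos'])
s=get('scene'); i=s['img'][140:240,230:330]; t=get('top')['img'][105:265,170:330]
o=np.hstack([cv2.resize(k,(395,395),interpolation=cv2.INTER_CUBIC) for k in(i,t)])
cv2.imwrite('pics/c11.png',o[:,:,::-1])
E
```

```text
pad [0.6569426  0.00162103 0.11      ]
[ 0.38935991 -0.01699794  0.25437509]
```

View pics/c11.png

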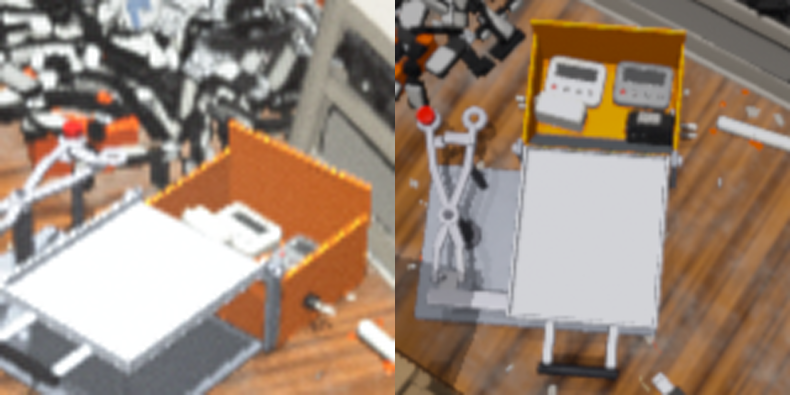

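All four items are in the bin, the tray is empty and level, and the clamp is open. Now I re-lock it.

drive_tool:
  targets: [0.265, 0, 0.02, 0, 0, 1.57, 0, 0.265, 0, 0.02, 0, 0, 1.57, 0, 0.265, 0, 0.02, 0, 0, 1.57, 0, 0.265, 0, 0.02, 0, 0, 1.57, 0, 0.265, 0, 0.02, 0, 0, 1.57, 0, 0.265, 0, 0.02, 0, 0, 1.57, 0, 0.265, 0, 0.02, 0, 0, 1.57, 0, 0.265, 0, 0.02, 0, 0, 1.57, 0, 0.265, 0, 0.02, 0, 0, 1.57, 0, 0.265, 0, 0.02, 0, 0, 1.57, 0, 0.265, 0, 0.02, 0, 0, 1.57, 0, 0.265, 0, 0.02, 0, 0, 1.57, 0, 0.265, 0, 0.02, 0, 0, 1.57, 0, 0.265, 0, 0.02, 0, 0, 1.57, 0, 0.265, 0, -0.02, 0, 0, 1.57, 0, 0.265, 0, -0.06, 0, 0, 1.57, 0, 0.265, 0, -0.1, 0, 0, 1.57, 0, 0.265, 0, -0.1, 0, 0, 1.57, 0, 0.265, 0, -0.1, 0, 0, 1.57, 0, 0.265, 0, -0.1, 0, 0, 1.57, 0]

```text
time_s: 43.32
ee_pos: [0.6574, -0.0215, 0.1569]
eef_rot: [-3.141, 0.003, 3.14]
ft_force: [0.2, 0.2, 0.6]
grip_width: 0.0854
gripper_force: 0.0
```

drive_tool:
  targets: [0, 0, -0.03, 0, 0, 0, 0, 0, 0, -0.05, 0, 0, 0, 0, 0, 0, -0.07, 0, 0, 0, 0, 0, 0, -0.082, 0, 0, 0, 0, 0, 0, -0.082, 0, 0, 0, 0, 0, 0, -0.082, 0, 0, 0, 0.1, 0, 0, -0.082, 0, 0, 0, 0.15, 0, 0, -0.082, 0, 0, 0, 0.2, 0, 0, -0.082, 0, 0, 0, 0.22, 0, -0.001, -0.082, 0, 0, 0, 0.25, 0, -0.002, -0.082, 0, 0, 0, 0.27, 0, -0.002, -0.082, 0, 0, 0, 0.27, 0, -0.002, -0.082, 0, 0, 0, 0.27]

```text
time_s: 44.4
ee_pos: [0.6564, -0.0228, 0.0727]
eef_rot: [3.141, 0.0, -3.141]
ft_force: [1.3, 3.8, 2.4]
grip_width: 0.0624
gripper_force: 2.1
```

drive_tool:
  targets: [0, -0.001, 0, 0, 0, 0, 0.3, 0, -0.003, 0, 0, 0, 0, 0.34, 0, -0.005, 0, 0, 0, 0, 0.38, 0, -0.007, 0, 0, 0, 0, 0.41, 0, -0.008, 0, 0, 0, 0, 0.43, 0, -0.008, 0, 0, 0, 0, 0.44, 0, -0.008, 0, 0, 0, 0, 0.45, 0, -0.008, 0, 0, 0, 0, 0.45, 0, -0.008, 0, 0, 0, 0, 0.45]

```text
time_s: 45.15
ee_pos: [0.6564, -0.0303, 0.0726]
eef_rot: [3.141, 0.001, -3.141]
ft_force: [2.6, 8.5, 2.2]
grip_width: 0.0469
gripper_force: 3.8
```

drive_tool:
  targets: [0, 0.003, 0, 0, 0, 0, 0.35, 0, 0.005, 0, 0, 0, 0, 0.25, 0, 0.008, 0, 0, 0, 0, 0.1, 0, 0.008, 0, 0, 0, 0, 0, 0, 0.008, 0, 0, 0, 0, 0, 0, 0.008, 0.0, 0, 0, 0, 0, 0, 0.008, 0.0, 0, 0, 0, 0, 0, 0.008, 0.03, 0, 0, 0, 0, 0, 0.008, 0.07, 0, 0, 0, 0, 0, 0.008, 0.11, 0, 0, 0, 0, 0, 0.008, 0.15, 0, 0, 0, 0, 0, 0.008, 0.15, 0, 0, 0, 0, 0, 0.008, 0.15, 0, 0, 0, 0, 0, 0.008, 0.15, 0, 0, 0, 0]

```text
time_s: 46.32
ee_pos: [0.6558, -0.023, 0.2218]
eef_rot: [3.142, -0.001, -3.141]
ft_force: [0.6, -0.5, -0.5]
grip_width: 0.0853
gripper_force: 0.0
```

```bash
python3 rings.py
```

```text
pad [ 0.66039171 -0.01296789  0.11      ]
```

The clamp is locked again, with the pad at y=-0.013 and nothing touching it. I'm handing the job in.

```bash
python3 -c "
from bench import ctrl
print(ctrl.job_done())"
```

```text
the job is handed in; nothing more can be done
None
```

The job is handed in (no verdict came back): both chargers and both receivers were in the orange bin when last seen, before the final re-lock. The tray is level, and the clamp is held by its ratchet with nothing touching it.

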